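Tighten the clamp screw of a fuse holder with a flat screwdriver

ROBOT

A 6-joint arm with a two-finger parallel gripper is mounted at the origin on the work surface. World frame = base frame: x ahead of the robot, y to its left, z up, the work surface at z = 0. Lengths are in mm, angles in degrees, forces in N, time in s.
With the tool pointing down it reaches from about 400 to 825 mm from the base axis. Payload 7 kg.
Tool frame: the origin (TCP) lies at the very end of the fingers, on their centre line; the grasp point (between the pads) lies 19 mm behind it; x points along the fingers, y is the direction in which the jaws open and shut, and the axes are right-handed (so a half turn about x gives the same grasp; the last joint's range is limited). The gripper opens to 85 mm and grips with 20 to 120 N. Pads are 22 mm wide; open, the fingers measure 114 mm over their backs; the gripper's body (76 mm by 85 mm) begins 54 mm behind the grasp point. The pads swing forward as they close: fully open they stand 13 mm farther back than shut.
Start: joints at [92.252, 20.546, 0.682, 0, -70.136, -16.507], TCP at [166.223, 654.19, 192.202] pointing down, gripper open.
Joint ranges: [-176.03, 176.03], [-82.01, 121.73], [-58.28, 71.71], [-173.87, 95.51], [-174.79, -0.11], [-173.66, 173.66]. Speed limits (degrees/s): [136.94, 136.94, 172.46, 180, 180, 180].

INTERFACE

Orientations are given as [roll, pitch, yaw] about the fixed x, y, z axes, in that order (R = Rz(yaw) Ry(pitch) Rx(roll)).
In Python, from cell import observe, viewer, sign_off gives the robot as it stands. The module is installed in compiled form; this text tells all that it offers.
- The arm moves only by the tool arm_command, never from a script. Its argument "plan" is one flat list of numbers, 6 for each row, row after row: the shift along the world's x, y, z in m, then the turn, a rotation vector about the world's x, y, z in degrees. In form: [dx, dy, dz, rx, ry, rz, dx, dy, dz, rx, ry, rz, ...]. A call has 1 to 8 rows; each row shifts and turns the commanded pose from where the row before left it; what a row does not reach is not made up. A row lasts 1/8 s, in which the tool goes at most 62.5 mm and 10.7 degrees, less where a joint would pass 70% of its speed; a pose out of reach is approached as far as the arm can. A call is refused whole if a number of a shift passes 0.0625 or a number of a turn 10.7, either way. A call with a gripper value outside its range is refused whole. "fingers" is the finger opening in m, from 0 to 0.0854, set as the call begins (left out, the last holds). The fingers move at their own pace and stop on an object; the grip force is fixed at half the most. Time passes only in rows, so rows that do not move let the fingers close. It gives the time, the measured TCP pose, the force and the opening at its end, in the units of the state.
- observe(): the state, without advancing time (a new reading comes with each control period).
- viewer.snapshot(name): name is "side" or "top" or "wrist"; returns a dict with "image" (384x512x3 uint8, red, green, blue), "fx", "fy", "cx", "cy" (pixels), "R" (3x3) and "t" (3): a world point X has camera coordinates R X + t. Camera axes: x right, y down, z forward; pixel columns grow to the right and rows downward; lengths in mm; the calibration is good to about 2 mm. A picture is of the moment at which its call begins. There is no depth.
- sign_off(): hands the job in, once; it reports no verdict.
The state is a dict: "time": time; "qpos": joint angles; "dq": joint speeds; "joint_efforts": joint torques, N m; "position": TCP position; "ee_rot": TCP orientation; "wrist_force": force on the tool from outside, world axes, zero at the start; "ft_torque": the same for the moment, N m; "opening": finger opening in mm.
Only numpy, scipy, OpenCV 4.12 (cv2) and the standard library are available. Lean on these libraries where they do the work, as an engineer would, in place of code of your own. Each camera call takes 0.05 s, during which the arm holds its last target.

TASK

The slotted clamp screw at the red end of the fuse holder has been left loose. Take the orange-handled flat screwdriver from the blue stand, rest its blade lightly on the screw head and rotate it until the blade drops into the slot, then turn the screw clockwise until it comes up firm, without leaning on it or forcing it. Stand the screwdriver back upright in a hole of the stand, fully down, and leave everything else where it is.

Things in the scene. Friction and masses are not known exactly. Their poses are not given: they have to be found in the camera images.
- holder: Fixed fuse holder: black moulding 160 x 54 mm with one red end, on a steel plate 210 x 100 mm; an amber fuse link lies along its middle, top 43 mm above the bench, clamped at each end by a slotted steel screw, the screws 96 mm apart. Only the screw at the red end is loose; the other does not turn. Origin: centre of the underside, on the bench; x runs towards the red end, z up.
- screw_top (a point): On the axis of the loose screw at the level of its head's top, 46 mm above the bench; fixed to the holder, with the holder's axes, not the slot's. Head 22 mm across; the slot runs right across it, 3.6 mm wide, 4.5 mm deep. The slot's direction is not given: seen from above it starts anywhere from 35 deg counter-clockwise to 52 deg clockwise of the holder's x axis.
- clamp_screw (a joint): Turn of the loose screw, rad, growing clockwise seen from above; starts from 0 to 0.3 and comes up hard against its stop, tight, at 1.2. It does not tell the slot's direction. Turning takes about 0.07 N m all the way to the stop; twice that there is tight. The screw stays where it is left and does not rise or sink. A push of 3 to 8 N keeps the blade in the slot.
- driver_grip (a point): Orange-handled flat screwdriver: point on its axis 70 mm above the handle's lower face. Handle: hexagonal bar 100 mm long plus 5 mm domed cap, 30 mm across flats (flats face its own +-x and every 60 deg on). z points up the axis, x along the blade's width. About 160 g. Stands on the lower face of its handle in hole0 or hole1, turned any way; the grey one stands in the other.
- driver_tip (a point): Centre of the orange screwdriver's blade edge, 85 mm below the handle's lower face, same axes. Blade 12 mm wide (along x), 2.2 mm thick (along y), 1.6 mm thick in its last 2 mm; the shank above it is 8 mm round.
- hole0 (a point): Centre of an end hole of the blue steel screwdriver stand, on its top face 100 mm above the bench: a 16 mm round hole through 6 mm sheet, open space below. The stand is fixed, 60 x 230 mm; its three holes are 72 mm apart in a row along its own y axis.
- hole1 (a point): The same, middle hole of the stand.
- hole2 (a point): The same, the other end hole; always empty at the start.
- cross_driver_grip (a point): Grey-handled cross-head screwdriver in the stand, same handle: point on its axis 70 mm above the handle's lower face. Not needed: leave it standing.
- fuse_tray: Bystander: loose black tray of red and yellow fuses, 110 x 160 x 45 mm; origin at the centre of its underside.
- spare_link: Bystander: loose spare fuse link, amber body with two steel tabs, 98 x 30 x 18 mm; origin at the centre of its underside.
Things that resemble listed ones, but are neither listed nor needed, are in the scene too. Of the things like the part that bears driver_grip, leave any that is pink; of the rest the smaller one is meant.

How it is judged:
By the outcome, as a careful person would: the job done as asked, in the order asked, and still so for the second after the job is handed in, with the robot touching nothing.
It also fails if it takes over 72 s, if anything falls off the work surface, if the arm or the gripper's body presses on something with over 40 N, if the wrist force passes 120 N, or if a joint passes its speed limit or range.

## Working session

There is one attempt and no reset: what is moved stays moved. The work goes in short steps, Python scripts to look and compute and a tool call to move; the robot and the scene stay as the last step left them, time stands still between calls to the robot, and variables do not carry over. Pictures are saved under pics/ and viewed, and the job is handed in when it is done.

Besides the shell and the picture viewer there is one more tool, called after "Call:" by a JSON object that holds its "name" and its "arguments", one argument or row to a line. arm_command: Moves the arm, as the interface text tells. Its arguments: {"type":"object","properties":{"plan":{"type":"array"},"fingers":{"type":"number"}},"required":["plan"]}

```bash
mkdir -p pics; cat > h.py <<'E'
import numpy as np, cv2, json
from cell import observe, viewer, sign_off
def snap(n,f):
    s=viewer.snapshot(n); im=s["image"]; cv2.imwrite("pics/%s.png"%f,im[:,:,::-1])
    json.dump({k:np.asarray(s[k]).tolist() for k in("fx","fy","cx","cy","R","t")},open("pics/%s.json"%f,"w"))
    return s
def load(f):
    c=json.load(open("pics/%s.json"%f)); c["R"]=np.array(c["R"]);c["t"]=np.array(c["t"]).ravel(); c["image"]=cv2.imread("pics/%s.png"%f); return c
def proj(c,X):
    p=c["R"]@np.asarray(X,float)+c["t"]; return np.array([c["fx"]*p[0]/p[2]+c["cx"],c["fy"]*p[1]/p[2]+c["cy"]])
def ray(c,uv):
    d=np.array([(uv[0]-c["cx"])/c["fx"],(uv[1]-c["cy"])/c["fy"],1]); R=c["R"]; return -R.T@c["t"],R.T@d
def atz(c,uv,z):
    o,d=ray(c,uv); return o+d*(z-o[2])/d[2]
def crop(f,x0,y0,x1,y1,k,out):
    im=cv2.imread("pics/%s.png"%f)[y0:y1,x0:x1]; cv2.imwrite("pics/%s.png"%out,cv2.resize(im,None,fx=k,fy=k,interpolation=cv2.INTER_CUBIC))
E
python3 - <<'E'
from h import *
for n in("side","top","wrist"): s=snap(n,n+"0"); print(n,s["fx"],np.round(-np.array(s["R"]).T@np.array(s["t"]).ravel()),np.round(s["R"],2).tolist())
print(observe())
E
```

```text
side 418.7939572571191 [ 63. 630. 725.] [[-0.8, -0.6, -0.01], [-0.34, 0.46, -0.82], [0.5, -0.66, -0.57]]
top 366.7653723941211 [ 469.  -75. 1125.] [[0.01, -1.0, -0.02], [-0.99, -0.01, -0.12], [0.12, 0.02, -0.99]]
wrist 313.6559536648199 [245. 633. 373.] [[-0.25, -0.97, 0.0], [-0.92, 0.24, 0.32], [-0.31, 0.08, -0.95]]
{'time': 0.15, 'qpos': array([ 9.22507953e+01,  2.05836566e+01,  6.48119761e-01, -1.25547338e-02,
       -7.01362346e+01, -1.65059600e+01]), 'dq': array([-0.016932  , -0.02258305,  0.23021697,  0.08699173, -0.07122992,
        0.02638237]), 'joint_efforts': array([-1.63739573e-03, -5.83874345e+01,  2.93652087e+01,  6.94064945e+00,
       -4.26901548e-03, -9.44711445e-06]), 'position': array([166.16503328, 653.82634204, 191.48429375]), 'ee_rot': array([ 97.16762124,  89.92726416, -97.09181671]), 'wrist_force': array([-0.22451937, -0.29146286,  0.69399611]), 'ft_torque': array([ 0.00569234, -0.00221548, -0.03679235]), 'opening': 85.60851921099957}
```

View pics/side0.png

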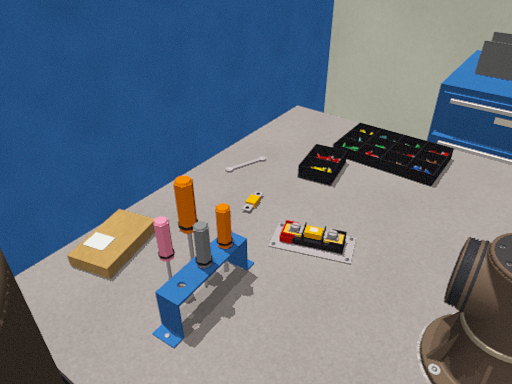

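View pics/top0.png

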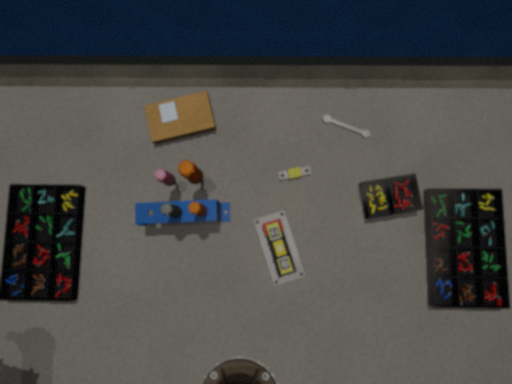

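View pics/wrist0.png

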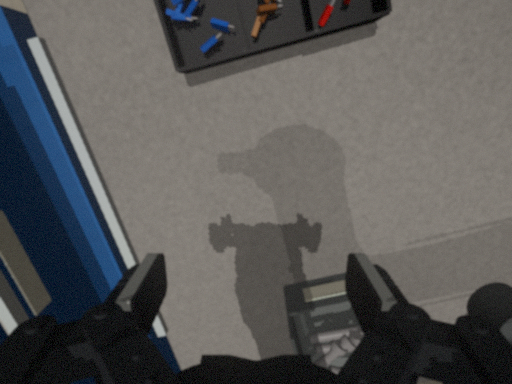

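Candidates for the driver: the large orange one at side (186,205), the smaller orange one at side (224,225) / top (197,209), and the pink one at side (164,238). The smaller orange one, standing in an end hole of the blue stand, fits. I'll confirm it in an enlarged crop.

```bash
python3 - <<'E'
from h import *
crop("side0",130,160,370,350,3.3,"c1"); crop("top0",120,140,320,290,4,"c2")
E
```

```text
(no output)
```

View pics/c1.png

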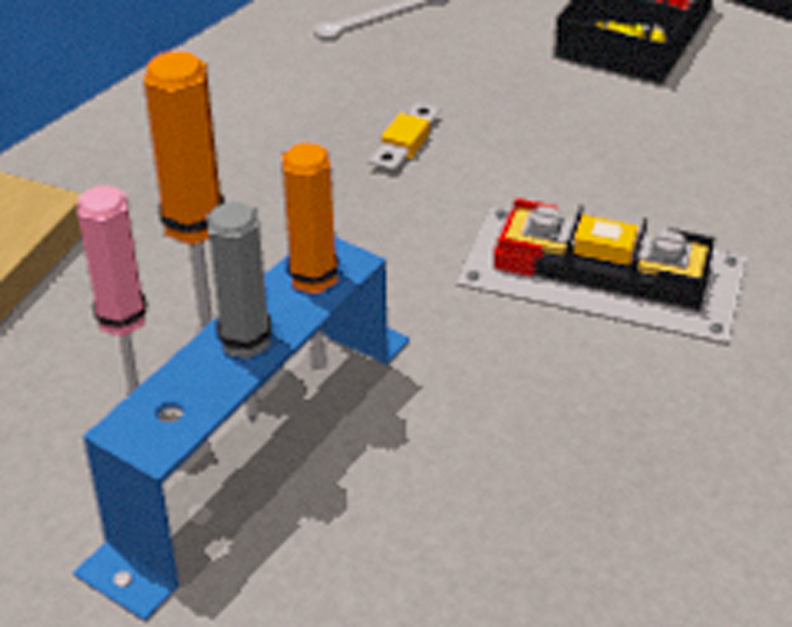

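View pics/c2.png

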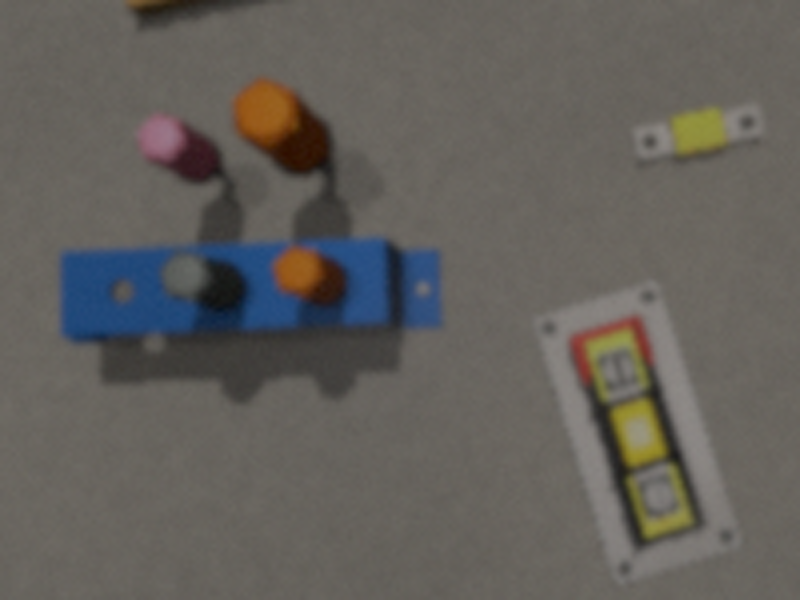

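The crop confirms it. The smaller orange handle sits in the end hole nearest the holder (c2 (300,272)), grey is in the middle hole, and the far end hole at c2 (123,292) is empty. The holder's red end is at c2 (615,345), with the slot visible in the screw head at (618,370).

```bash
python3 - <<'E'
from h import *
c=load("top0")
f=lambda u,v,z: print((u,v),np.round(atz(c,(u/4+120-.375,v/4+140-.375),z),1))
print("stand top corners z100");[f(*p,100) for p in((62,252),(388,240),(390,328),(64,336))]
print("hole2");f(123,292,100)
print("handle tops z205");f(300,270,203);f(186,274,203)
print("big");f(265,110,250);f(160,138,200)
print("plate z3");[f(*p,4) for p in((535,318),(655,285),(742,545),(618,580))]
print("screws z46");f(618,370,46);f(660,493,46)
for n in ("wrist0",):
  w=load(n);o=observe();print(-w["R"].T@w["t"]-o["position"])
E
```

```text
stand top corners z100
(62, 252) [562.7 297.5 100. ]
(388, 240) [573.8  67.  100. ]
(390, 328) [512.   63.9 100. ]
(64, 336) [503.6 292.9 100. ]
hole2
(123, 292) [535.  252.8 100. ]
handle tops z205
(300, 270) [543.5 108.  203. ]
(186, 274) [540.2 180.3 203. ]
big
(265, 110) [637.  123.4 250. ]
(160, 138) [627.8 201.7 200. ]
plate z3
(535, 318) [525.  -33.9   4. ]
(655, 285) [ 551.3 -125.3    4. ]
(742, 545) [ 357.3 -191.3    4. ]
(618, 580) [330.3 -98.8   4. ]
screws z46
(618, 370) [485.6 -96.7  46. ]
(660, 493) [ 397.5 -127.8   46. ]
[ 79.23679548 -20.52114908 181.69000066]
```

```bash
cat >> h.py <<'E'
from scipy.spatial.transform import Rotation as Ro
def st():
    o=observe(); R=Ro.from_euler("xyz",o["ee_rot"],degrees=True).as_matrix()
    print("t",round(o["time"],2),"p",np.round(o["position"],1),"x",np.round(R[:,0],3),"y",np.round(R[:,1],3),"yaw_y %.1f"%np.degrees(np.arctan2(R[1,1],R[0,1])),"q",np.round(o["qpos"],1),"F",np.round(o["wrist_force"],1),"T",np.round(o["ft_torque"],2),"op",round(o["opening"],1)); return o,R
E
python3 -c "
from h import *
st()"
```

```text
t 0.15 p [166.2 653.8 191.5] x [-0.    -0.001 -1.   ] y [-0.246 -0.969  0.001] yaw_y -104.3 q [ 92.3  20.6   0.6  -0.  -70.1 -16.5] F [-0.2 -0.3  0.7] T [ 0.01 -0.   -0.04] op 85.6
```

Call:
{"name": "arm_command", "arguments": {
  "plan": [0,0,0.05,0,0,0,0.03,-0.05,0.05,0,0,0,0.04,-0.06,0.03,0,0,0,0.06,-0.06,0,0,0,0,0.06,-0.06,0,0,0,0,0.06,-0.06,0,0,0,0,0.06,-0.06,0,0,0,0,0.04,-0.06,0,0,0,0]
}}

```text
time: 1.15
position: [435.2, 335.1, 306.5]
ee_rot: [71.4, 90.0, -122.9]
wrist_force: [1.5, 0.4, 0.4]
opening: 85.2
```

Call:
{"name": "arm_command", "arguments": {
  "plan": [0.03,-0.06,0,0,0,0,0.02,-0.06,0,0,0,0,0,-0.06,0,0,0,0,0,-0.01,0,0,0,0,0,0,0,0,0,0]
}}

```text
time: 1.78
position: [481.8, 151.0, 307.0]
ee_rot: [-107.8, 90.0, 57.8]
wrist_force: [0.2, 0.9, -0.7]
opening: 85.5
```

```bash
python3 -c "
from h import *
st();snap('wrist','w1');snap('side','s1')
o=observe();w=load('w1');print(-w['R'].T@w['t']-o['position'])"
```

```text
t 1.77 p [481.8 151.  307. ] x [ 0.  0. -1.] y [-0.248 -0.969 -0.001] yaw_y -104.3 q [ 39.7   1.   -9.1  -0.  -79.9  35.9] F [ 0.2  0.9 -0.7] T [ 0.1  -0.05 -0.02] op 85.5
[ 79.16420451 -22.20550286 182.12127795]
```

View pics/w1.png

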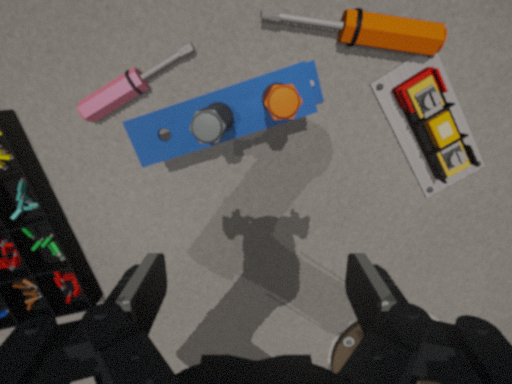

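View pics/s1.png

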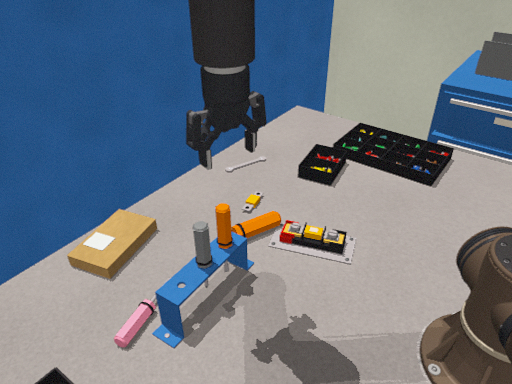

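The pink and large orange decoys have toppled by themselves: they were balanced on their blades and the arm never came near them. In w1 the target stands at (283,101), grey at (210,123), and the empty hole is at (164,134). I'll go above the target to measure it.

Call:
{"name": "arm_command", "arguments": {
  "plan": [0.03,-0.02,-0.015,0,0,0,0.03,-0.02,-0.02,0,0,0,0,0,0,0,0,0,0,0,0,0,0,0],
  "fingers": 0.06
}}

```text
time: 2.38
position: [541.8, 112.5, 271.6]
ee_rot: [51.4, 90.0, -142.8]
wrist_force: [0.0, 0.1, -0.1]
opening: 59.9
```

```bash
python3 -c "
from h import *
st();snap('wrist','w2');snap('side','s2');snap('top','t2')
crop('w2',180,60,400,220,3.6,'c3')"
```

```text
t 2.38 p [541.8 112.5 271.6] x [-0.001 -0.    -1.   ] y [-0.245 -0.969  0.001] yaw_y -104.2 q [ 32.    6.6  -7.4   0.  -76.   43.8] F [ 0.   0.1 -0.1] T [ 0.01  0.05 -0.07] op 59.9
```

View pics/w2.png

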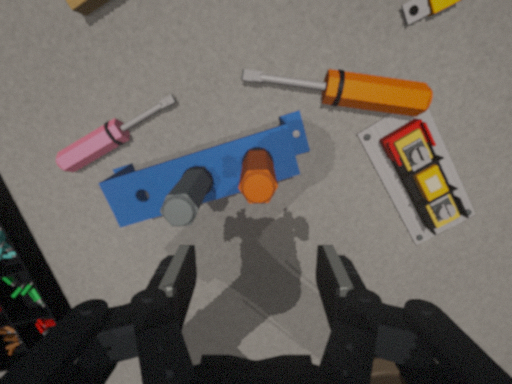

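View pics/t2.png

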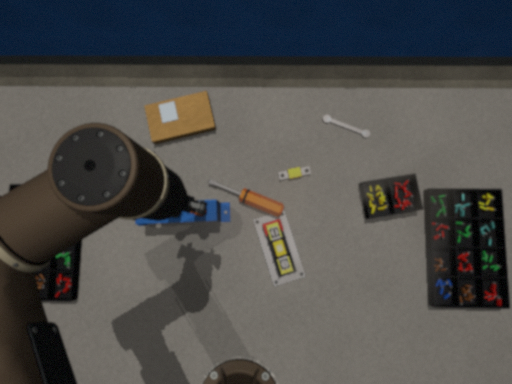

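```bash
python3 -c "
from h import *
crop('w2',90,100,320,240,3.4,'c4'); crop('w1',110,50,340,180,3.4,'c5')"
```

```text
(no output)
```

View pics/c4.png

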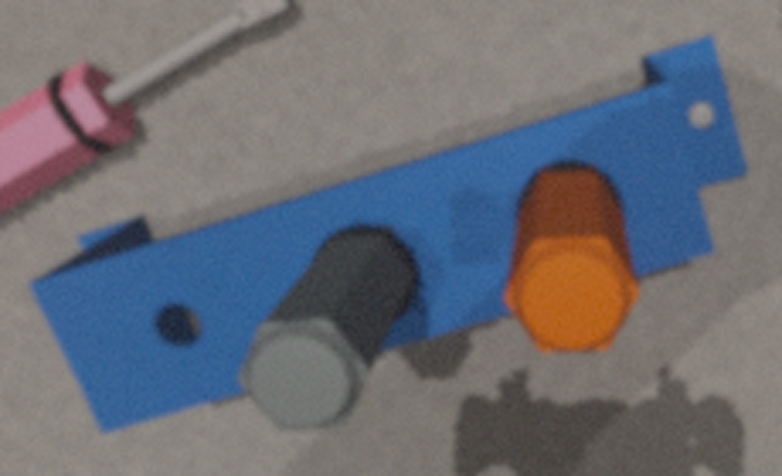

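View pics/c5.png

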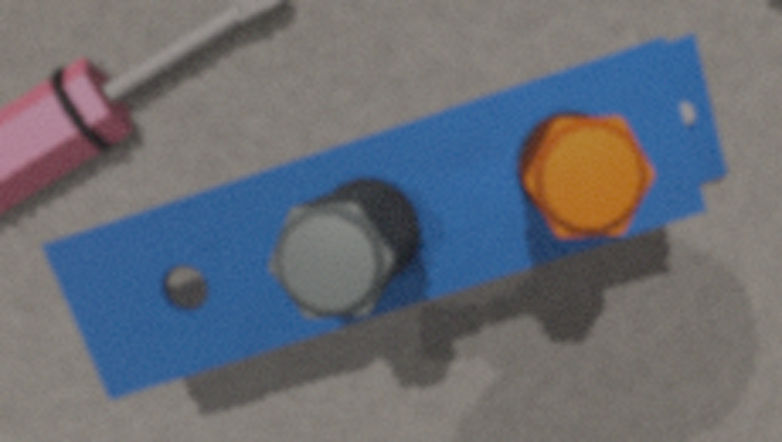

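```bash
python3 - <<'E'
from h import *
H={'w1':((110,50),[(523,175),(557,115),(625,117),(654,173),(628,235),(556,238)],(185,287)),
   'w2':((90,100),[(507,295),(543,238),(605,238),(638,292),(604,348),(542,350)],(178,325))}
for n,(o,v,h) in H.items():
    c=load(n); k=3.4
    P=lambda q,z: atz(c,((q[0]+.5)/k+o[0]-.5,(q[1]+.5)/k+o[1]-.5),z)
    V=np.array([P(q,200) for q in v]); ce=V.mean(0)
    d=V-ce; a=np.degrees(np.arctan2(d[:,1],d[:,0])); print(n,"centre",ce.round(1),"r",np.linalg.norm(d[:,:2],axis=1).round(1),"ang mod60",(a%60).round(1),"hole2",P(h,100).round(1), "dist",np.linalg.norm(ce[:2]-P(h,100)[:2]).round(1))
# edges of stand
c=load('w1');P=lambda q,z: atz(c,((q[0]+.5)/3.4+110-.5,(q[1]+.5)/3.4+50-.5),z)
a,b=P((46,243),100),P((655,42),100);print('edge far',a,b); e,f=P((112,397),100),P((704,212),100);print(e,f,np.degrees(np.arctan2(*(b-a)[:2])),np.degrees(np.arctan2(*(f-e)[:2])))
# w0 top/side of hole2, hexagon tops
E
```

```text
w1 centre [542.8 109.5 200. ] r [17.6 17.5 16.8 16.5 18.2 18. ] ang mod60 [14.6 16.4 15.6 18.4 20.2 16.7] hole2 [535.4 253.2 100. ] dist 143.8
w2 centre [543.  109.4 200. ] r [16.5 16.2 16.4 16.2 16.3 16.8] ang mod60 [16.5 12.9 17.4 17.7 14.5 17.8] hole2 [535.3 253.3 100. ] dist 144.1
edge far [562.55827669 295.98350825 100.        ] [573.55388448  71.64622302 100.        ]
[503.56808163 293.51332958 100.        ] [514.58705713  66.1538932  100.        ] 177.19396554624151 177.22533101594297
```

Two views agree: handle axis at (543.0, 109.4), flat normals at 46.5° + 60°k, hole2 at (535.3, 253.3) and 144 mm away as specified. I'm aligning the jaws at −133.5° and descending.

Call:
{"name": "arm_command", "arguments": {
  "plan": [0.0012,-0.003,0,0,0,-10,0,0,0,0,0,-10,0,0,0,0,0,-9.3,0,0,-0.02,0,0,0,0,0,-0.02,0,0,0,0,0,0,0,0,0],
  "fingers": 0.055
}}

```text
time: 3.28
position: [542.0, 108.8, 231.3]
ee_rot: [64.1, 89.9, -159.4]
wrist_force: [0.1, 0.1, 1.7]
opening: 55.2
```

```bash
python3 -c "
from h import *
st();snap('wrist','w3')"
```

```text
t 3.27 p [542.  108.8 231.3] x [-0.001 -0.001 -1.   ] y [-0.688 -0.725  0.001] yaw_y -133.5 q [ 31.6   7.7 -11.3  -0.  -71.1  14.9] F [0.1 0.1 1.7] T [-0.   -0.07 -0.01] op 55.2
```

View pics/w3.png

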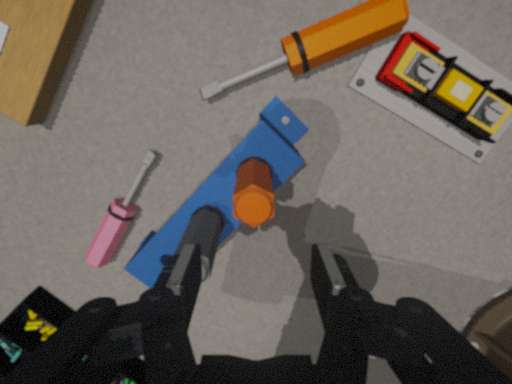

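The jaws are aligned and centred within 1 mm, and clear of grey at (203,240). Descending to grip.

Call:
{"name": "arm_command", "arguments": {
  "plan": [0.001,0.0006,-0.02,0,0,0,0,0,-0.02,0,0,0,0,0,-0.02,0,0,0,0,0,-0.019,0,0,0,0,0,0,0,0,0]
}}

```text
time: 3.95
position: [543.8, 109.2, 153.0]
ee_rot: [80.2, 89.9, -143.3]
wrist_force: [0.5, -0.1, -0.4]
opening: 55.0
```

Call:
{"name": "arm_command", "arguments": {
  "plan": [0,0,0,0,0,0,0,0,0,0,0,0,0,0,0,0,0,0,0,0,0,0,0,0,0,0,0,0,0,0,0,0,0,0,0,0],
  "fingers": 0.0
}}

```text
time: 4.7
position: [545.1, 109.4, 154.8]
ee_rot: [-119.8, 89.8, 16.6]
wrist_force: [-0.6, -1.4, 7.0]
opening: 27.7
```

```bash
python3 -c "
from h import *
st();snap('side','s3')
crop('s3',120,120,320,270,4,'c6')"
```

```text
t 4.7 p [545.1 109.4 154.8] x [ 0.003  0.001 -1.   ] y [-0.689 -0.725 -0.003] yaw_y -133.5 q [ 31.6  10.9 -17.8   0.1 -61.2  14.9] F [-0.6 -1.4  7. ] T [-0.07  0.35  0.02] op 27.7
```

View pics/c6.png

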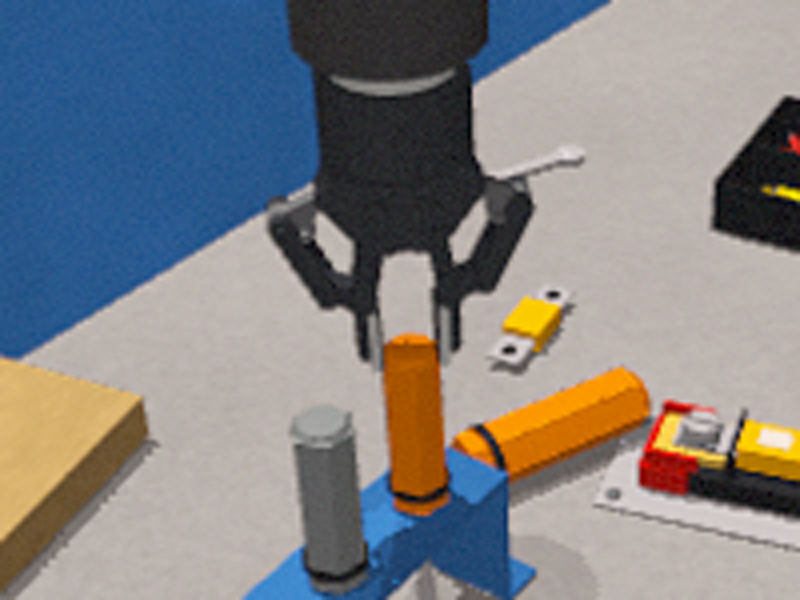

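```bash
python3 -c "
from h import *
c=load('s3')
for z in (100,155,200,205): print(z,(proj(c,(543,109.4,z))-[120,120])*4)
snap('side','s4');snap('wrist','w4');st()
crop('s4',120,120,320,270,4,'c7')"
```

```text
100 [420.31687614 490.46194718]
155 [415.44221714 413.70104656]
200 [411.19588404 346.83434813]
205 [410.70876073 339.16365283]
t 4.85 p [545.1 109.4 154.8] x [ 0.003  0.001 -1.   ] y [-0.689 -0.725 -0.003] yaw_y -133.5 q [ 31.6  10.9 -17.8   0.  -61.2  14.9] F [-1.  -0.6  6.3] T [-0.04  0.39 -0.  ] op 27.7
```

View pics/c7.png

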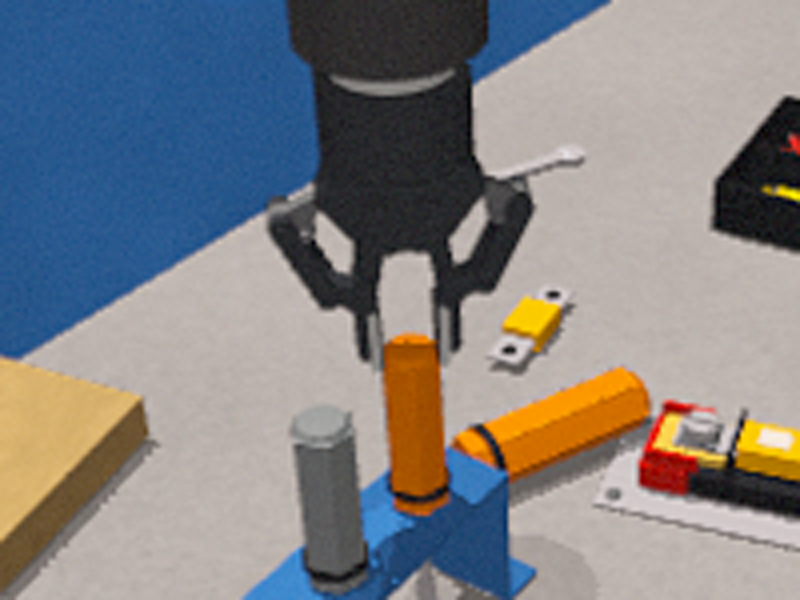

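View pics/w4.png

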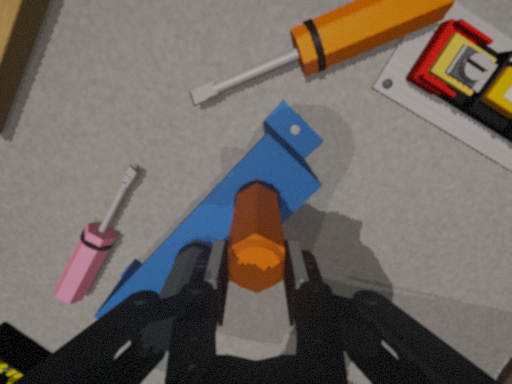

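```bash
python3 -c "
from h import *
c=load('w4');s=load('s4')
y=np.array([-.689,-.725,0]);p=np.array([545.1,109.4,154.8])
for dz in (0,19,35,54,73):
  for k in (-15,0,15):
    X=p+k*y+[0,0,dz]; print(dz,k,proj(c,X).round(),((proj(s,X)-[120,120])*4).round())
snap('top','t4'); crop('t4',120,140,280,260,5,'c8')
crop('w4',160,200,360,350,4,'c9')
"
```

```text
0 -15 [231. 224.] [385. 416.]
0 0 [255. 224.] [412. 413.]
0 15 [278. 224.] [440. 409.]
19 -15 [228. 237.] [383. 388.]
19 0 [255. 237.] [411. 385.]
19 15 [281. 237.] [439. 382.]
35 -15 [226. 251.] [381. 364.]
35 0 [254. 251.] [409. 361.]
35 15 [283. 251.] [437. 358.]
54 -15 [222. 271.] [379. 335.]
54 0 [254. 271.] [407. 332.]
54 15 [286. 271.] [436. 329.]
73 -15 [217. 297.] [376. 305.]
73 0 [254. 297.] [405. 302.]
73 15 [290. 297.] [434. 299.]
```

View pics/c9.png

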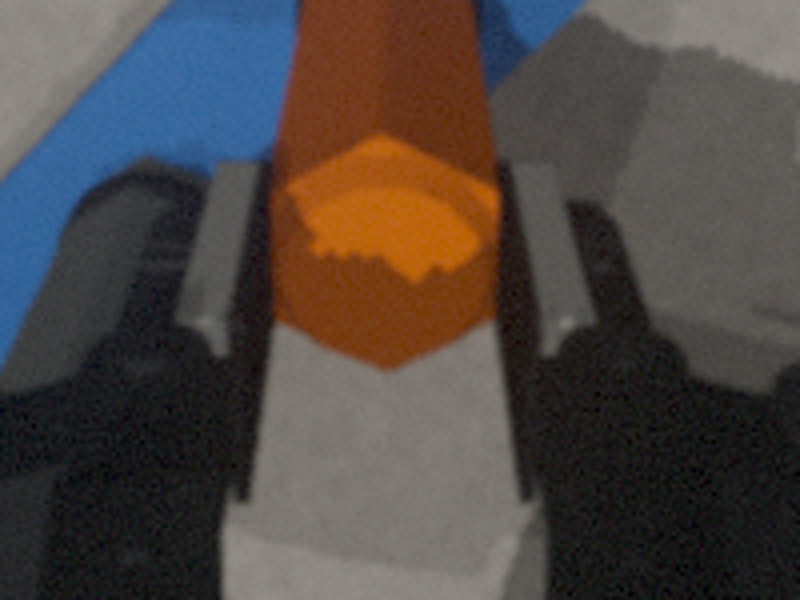

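```bash
python3 -c "
from h import *
for n,p,y,h in (('wrist0',(166.2,653.8,191.5),(-.246,-.969,0),43),('w2',(541.8,112.5,271.6),(-.245,-.969,0),30),('w3',(542,108.8,231.3),(-.688,-.725,0),27.5)):
  c=load(n);y=np.array(y);w=np.array([-y[1],y[0],0])
  for dz in (0,13,26,40):
   for b in (-11,11): print(n,dz,b,*[proj(c,np.array(p)+k*y+b*w+[0,0,dz]).round() for k in (-h,h)])
crop('w2',130,220,380,384,3.2,'c10')
"
```

```text
wrist0 0 -11 [188. 239.] [322. 239.]
wrist0 0 11 [185. 207.] [324. 207.]
wrist0 13 -11 [184. 249.] [326. 249.]
wrist0 13 11 [181. 215.] [329. 215.]
wrist0 26 -11 [179. 260.] [331. 260.]
wrist0 26 11 [175. 225.] [334. 224.]
wrist0 40 -11 [172. 274.] [337. 274.]
wrist0 40 11 [169. 236.] [341. 236.]
w2 0 -11 [208. 239.] [302. 239.]
w2 0 11 [207. 207.] [303. 207.]
w2 13 -11 [205. 249.] [305. 249.]
w2 13 11 [203. 215.] [306. 215.]
w2 26 -11 [202. 260.] [308. 260.]
w2 26 11 [200. 224.] [310. 224.]
w2 40 -11 [198. 274.] [312. 274.]
w2 40 11 [195. 236.] [315. 236.]
w3 0 -11 [212. 239.] [297. 239.]
w3 0 11 [210. 208.] [299. 207.]
w3 13 -11 [209. 249.] [300. 249.]
w3 13 11 [207. 216.] [302. 216.]
w3 26 -11 [206. 261.] [303. 260.]
w3 26 11 [204. 225.] [305. 225.]
w3 40 -11 [202. 275.] [307. 274.]
w3 40 11 [200. 237.] [309. 237.]
```

View pics/c10.png

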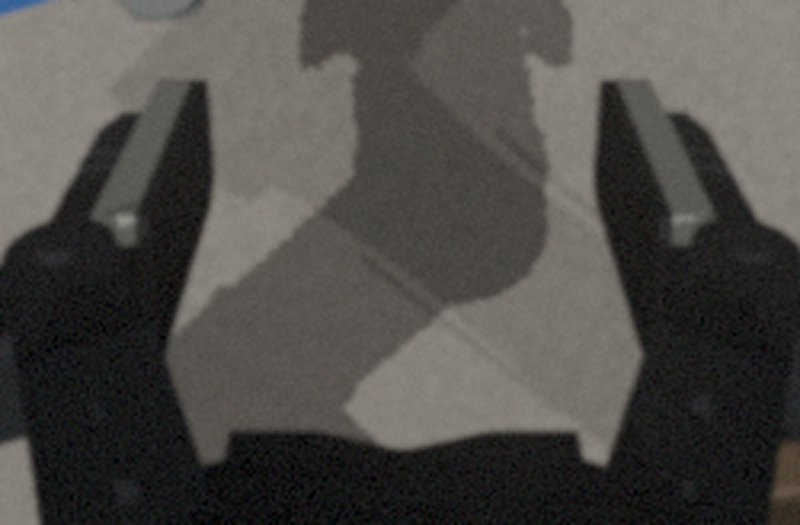

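The pictures disagree with the reported TCP. In c7 the pad ends are at row ~365, which is z≈196 or about 41 mm above the reported 154.8. The 27.7 mm opening and the +7 N lift also fit a pinch on the domed cap. I'll trust the images: open, then go lower in steps.

Call:
{"name": "arm_command", "arguments": {
  "plan": [0,0,0,0,0,0,0,0,0,0,0,0,0,0,0,0,0,0],
  "fingers": 0.055
}}

```text
time: 5.28
position: [544.0, 109.1, 152.8]
ee_rot: [36.7, 90.0, 173.2]
wrist_force: [-0.2, -0.0, 0.1]
opening: 55.1
```

```bash
python3 -c "
from h import *
st();snap('wrist','w5');snap('side','s5');crop('w5',130,150,380,337,3.2,'c11');crop('s5',170,140,290,260,5,'c12')"
```

```text
t 5.28 p [544.  109.1 152.8] x [-0.  0. -1.] y [-0.689 -0.725  0.   ] yaw_y -133.6 q [ 31.6  11.  -17.9  -0.  -61.1  14.9] F [-0.2 -0.   0.1] T [-0.01  0.05 -0.01] op 55.1
```

View pics/c11.png

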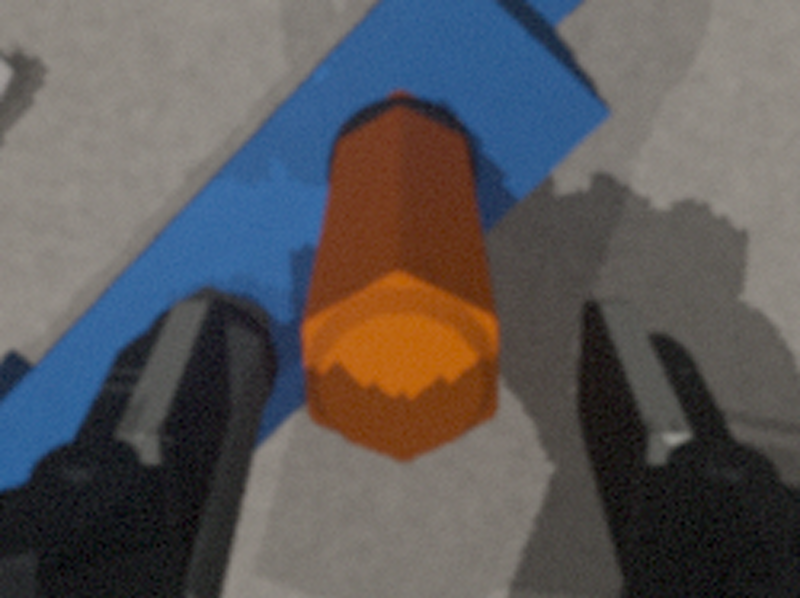

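View pics/c12.png

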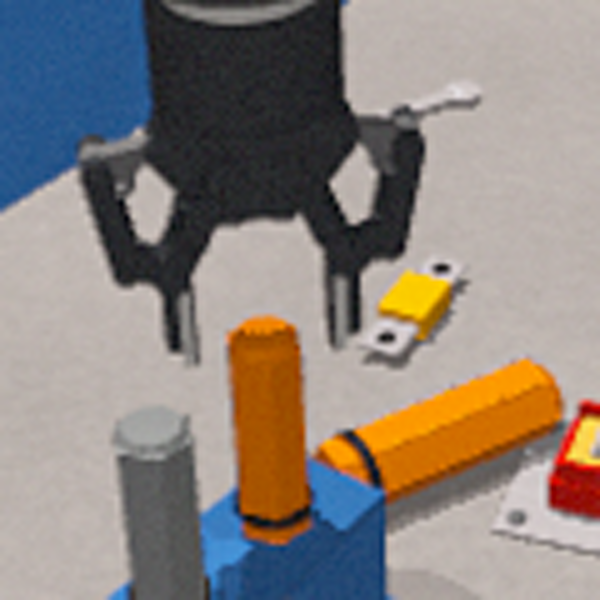

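The handle is centred between the pads in both views (c12: pads at 198 and 330, handle at 265). The pads need to go ~38 mm deeper, so I'm descending slowly and watching force.

Call:
{"name": "arm_command", "arguments": {
  "plan": [-0.0005,0,-0.01,0,0,0,0,0,-0.01,0,0,0,0,0,-0.01,0,0,0,0,0,-0.007,0,0,0,0,0,0,0,0,0]
}}

```text
time: 6.0
position: [543.1, 108.9, 115.1]
ee_rot: [73.3, 89.9, -150.3]
wrist_force: [-0.6, 0.5, -1.1]
opening: 55.2
```

```bash
python3 -c "
from h import *
st();snap('side','s6');crop('s6',170,140,290,260,5,'c13')"
```

```text
t 6.0 p [543.1 108.9 115.1] x [-0.001 -0.001 -1.   ] y [-0.689 -0.725  0.001] yaw_y -133.6 q [ 31.6  12.9 -20.8  -0.  -56.3  14.8] F [-0.6  0.5 -1.1] T [-0.05 -0.03  0.02] op 55.2
```

View pics/c13.png

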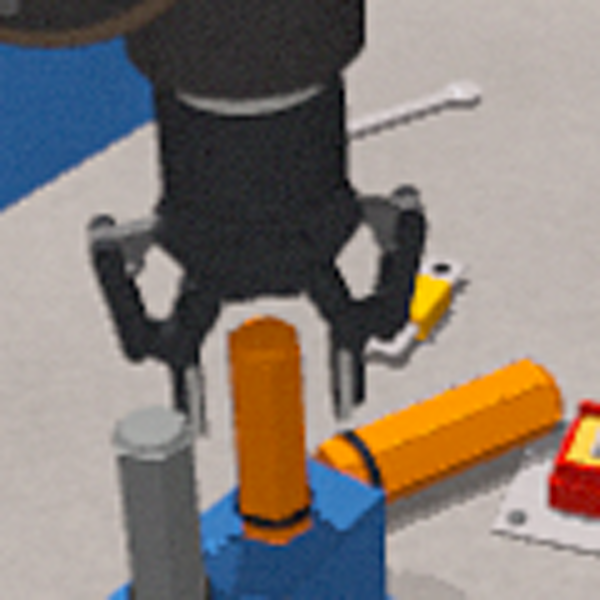

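Call:
{"name": "arm_command", "arguments": {
  "plan": [0,0,0,0,0,0,0,0,0,0,0,0,0,0,0,0,0,0,0,0,0,0,0,0,0,0,0,0,0,0],
  "fingers": 0.0
}}

```text
time: 6.68
position: [544.1, 109.4, 116.5]
ee_rot: [-117.0, 89.9, 19.4]
wrist_force: [1.9, 0.3, 4.3]
opening: 29.5
```

```bash
python3 -c "
from h import *
st()"
```

```text
t 6.67 p [544.1 109.4 116.5] x [ 0.001  0.    -1.   ] y [-0.689 -0.725 -0.001] yaw_y -133.5 q [ 31.6  12.9 -20.7   0.  -56.3  14.9] F [1.9 0.3 4.3] T [ 0.24 -0.24  0.01] op 29.5
```

Opening 29.5 mm: a full grip on the flats. Lifting.

Call:
{"name": "arm_command", "arguments": {
  "plan": [0,0,0.005,0,0,0,0,0,0.015,0,0,0,0,0,0.02,0,0,0,0,0,0.025,0,0,0,0,0,0.03,0,0,0,0,0,0.025,0,0,0,0,0,0,0,0,0]
}}

```text
time: 7.55
position: [544.4, 109.5, 238.5]
ee_rot: [-110.5, 89.8, 25.9]
wrist_force: [0.0, 0.9, -2.6]
opening: 29.3
```

```bash
python3 -c "
from h import *
st();snap('side','s7');snap('wrist','w7');crop('s7',130,60,350,260,3,'c14')"
```

```text
t 7.55 p [544.4 109.5 238.5] x [ 0.004  0.002 -1.   ] y [-0.689 -0.725 -0.004] yaw_y -133.5 q [ 31.6   7.5 -10.6   0.  -71.6  14.8] F [ 0.   0.9 -2.6] T [ 0.04 -0.    0.03] op 29.3
```

View pics/c14.png

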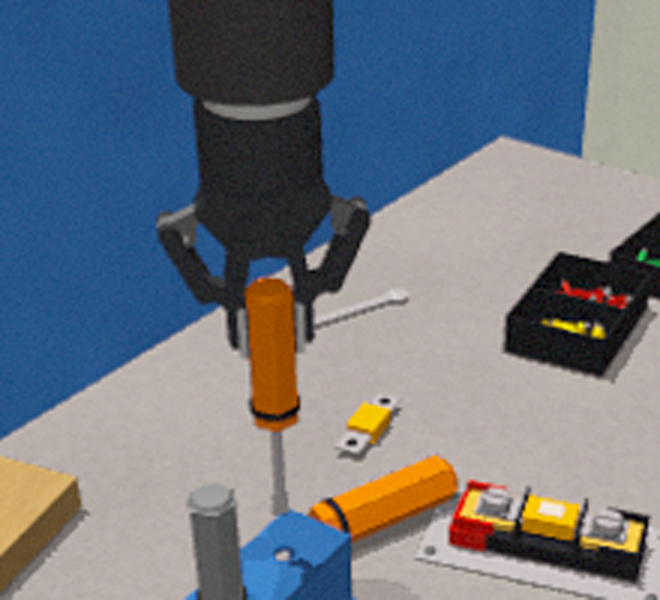

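View pics/w7.png

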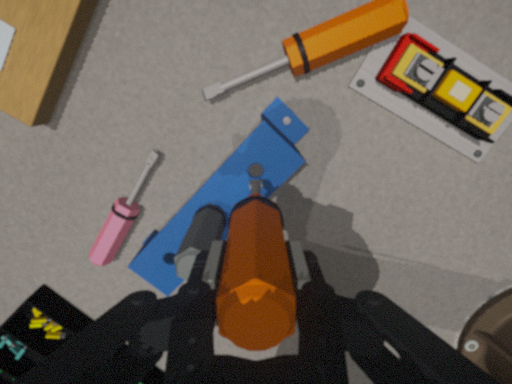

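```bash
python3 -c "
from h import *
crop('w7',216,140,306,220,8,'c15');crop('s7',200,195,250,240,12,'c16')"
```

View pics/c15.png

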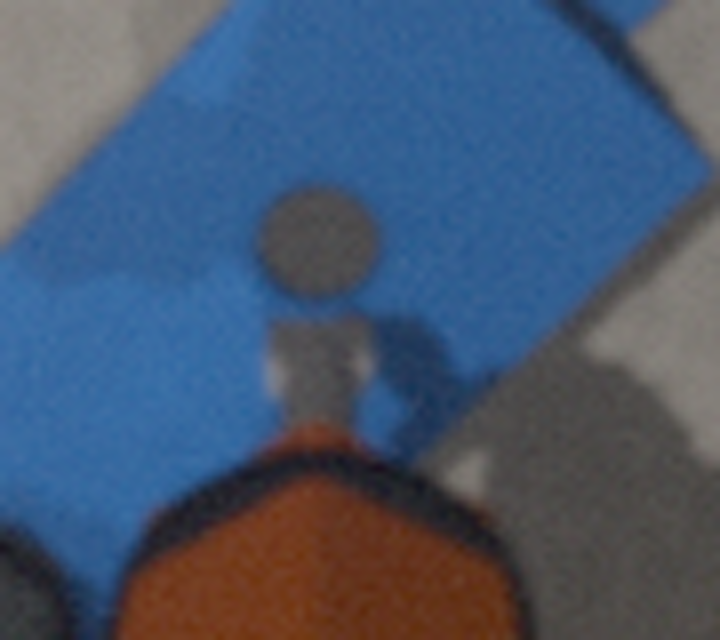

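View pics/c16.png

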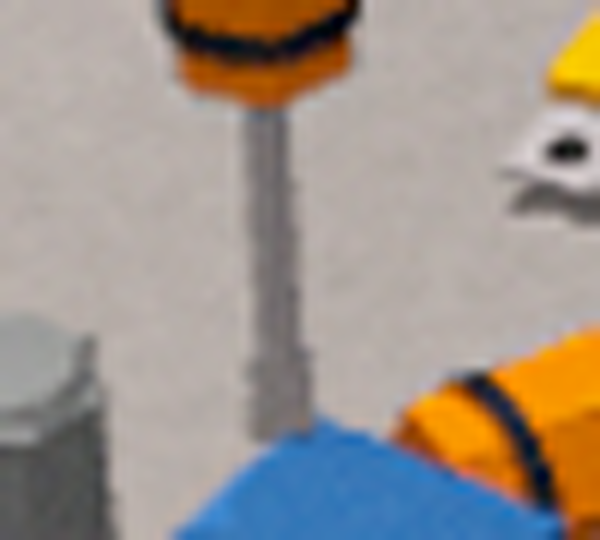

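The blade shows at full width with its edge parallel to the jaw axis (c15, edge at row 318, columns 270–374). So blade direction equals the tool's y yaw. Now triangulating the tip.

```bash
cat >> h.py <<'E'
def tri(*cu):
    A=np.zeros((3,3));b=np.zeros(3);L=[]
    for c,uv in cu:
        o,d=ray(c,uv);d=d/np.linalg.norm(d);P=np.eye(3)-np.outer(d,d);A+=P;b+=P@o;L.append((P,o))
    X=np.linalg.solve(A,b);return X,[np.linalg.norm(P@(X-o)) for P,o in L]
E
python3 -c "
from h import *
w=load('w7');s=load('s7')
print(tri((w,(216+322.5/8-.5,140+318.5/8-.5)),(s,(200+285/12-.5,195+440/12-.5))))
"
```

```text
(array([543.54287002, 110.31890064, 133.77562688]), [np.float64(1.3761445003093502), np.float64(1.3761445003093071)])
```

```bash
python3 -c "
from h import *
crop('w7',350,0,512,160,4.5,'c17');crop('w1',360,40,490,200,3.7,'c18')"
```

```text
(no output)
```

View pics/c17.png

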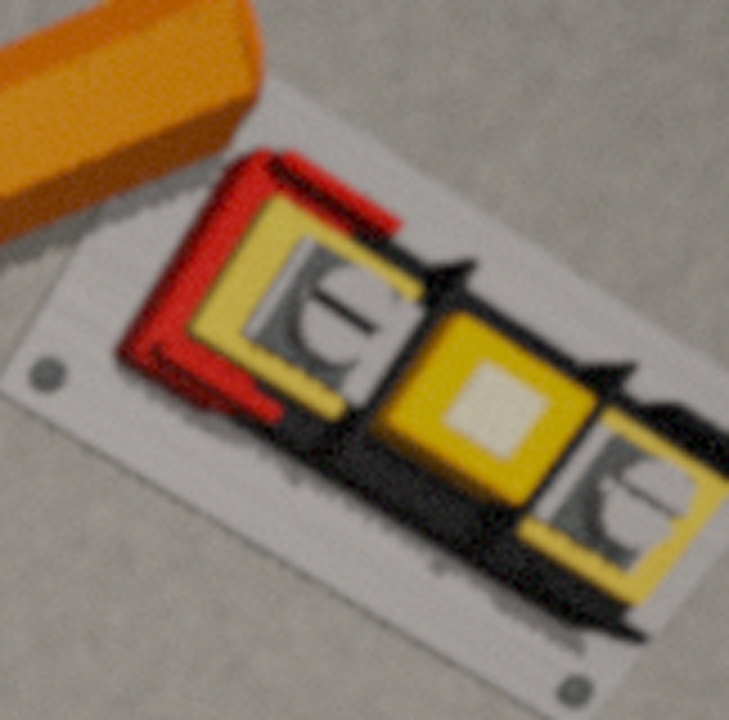

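View pics/c18.png

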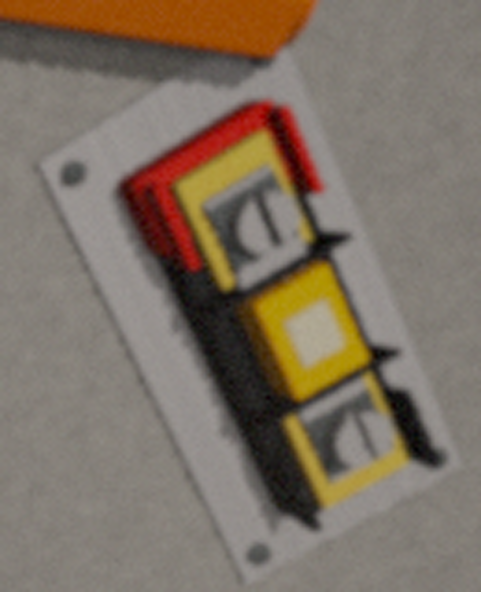

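Call:
{"name": "arm_command", "arguments": {
  "plan": [-0.01,-0.03,0,0,0,0,-0.015,-0.05,0,0,0,0,-0.015,-0.05,0,0,0,0,-0.015,-0.05,0,0,0,0,-0.004,-0.026,0,0,0,0,0,0,0,0,0,0,0,0,0,0,0,0]
}}

```text
time: 8.52
position: [484.1, -96.8, 235.1]
ee_rot: [42.2, 89.9, 178.6]
wrist_force: [0.4, 0.7, -1.8]
opening: 29.3
```

```bash
python3 -c "
from h import *
st();snap('wrist','w8');snap('side','s8');crop('w8',180,60,340,200,5,'c19');crop('s8',200,100,380,280,3.3,'c20')"
```

```text
t 8.53 p [484.1 -96.8 235.1] x [-0.001  0.    -1.   ] y [-0.689 -0.724  0.001] yaw_y -133.6 q [ 11.5   1.7 -17.5  -0.  -70.9  34.9] F [ 0.4  0.7 -1.8] T [0.   0.03 0.03] op 29.3
```

View pics/c19.png

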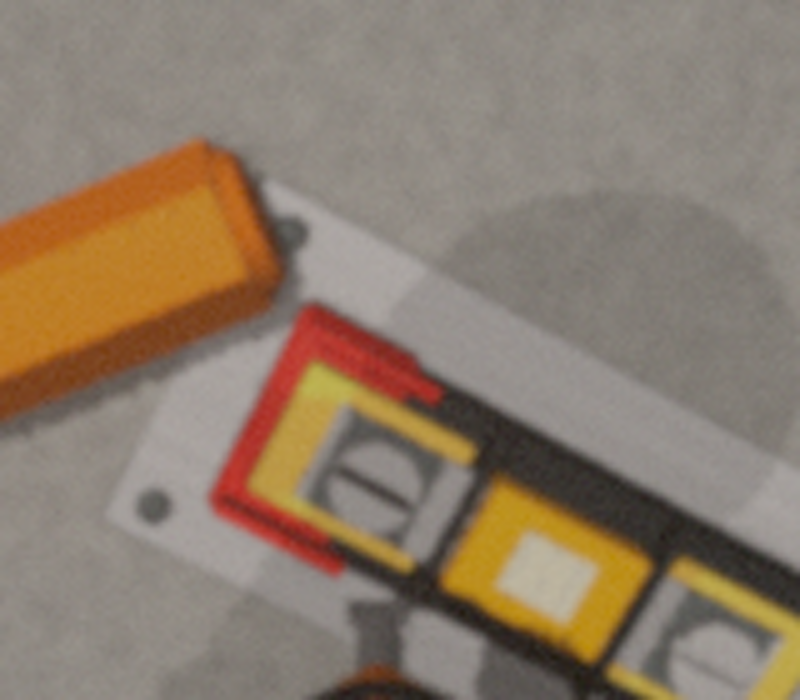

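View pics/c20.png

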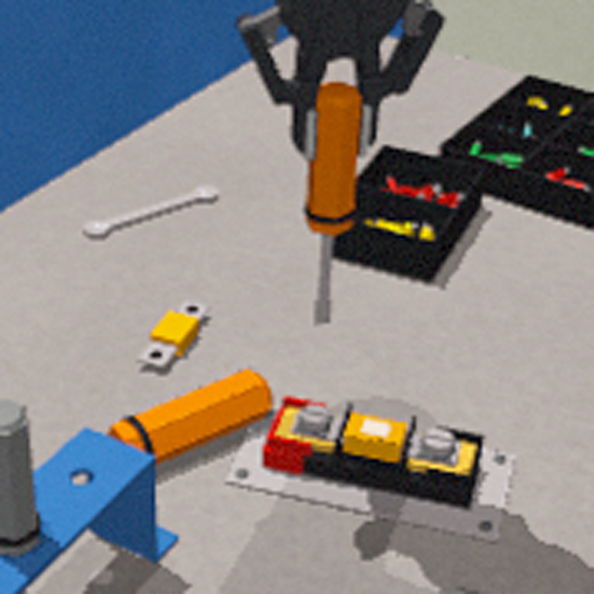

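```bash
python3 -c "
from h import *
w=load('w8');s=load('s8');w7=load('w7');w1=load('w1')
W=lambda u,v:(180+(u+.5)/5-.5,60+(v+.5)/5-.5)
S=lambda u,v:(200+(u+.5)/3.3-.5,100+(v+.5)/3.3-.5)
W7=lambda u,v:(350+(u+.5)/4.5-.5,0+(v+.5)/4.5-.5)
W1=lambda u,v:(360+(u+.5)/3.7-.5,40+(v+.5)/3.7-.5)
def sl(c,f,a,b):
  A,B=atz(c,f(*a),46),atz(c,f(*b),46);print('slot',A.round(1),B.round(1),((A+B)/2).round(1),np.degrees(np.arctan2(*(A-B)[1::-1])))
sl(w,W,(332,468),(412,505));sl(w7,W7,(313,290),(378,328));sl(w1,W1,(262,195),(274,245))
print('head c',atz(w,W(373,482),46),atz(w7,W7(347,313),46),atz(w1,W1(266,221),46))
for p in ((325,480),(420,482),(373,430),(373,533)):print(atz(w,W(*p),46).round(1))
print('side',tri((w,W(373,482)),(s,S(316,411))))
print('other',atz(w,W(720,660),46))
print('tip',tri((w,W(378,605)),(s,S(320,322))))
"
```

```text
slot [496.2 -93.5  46. ] [ 476.3 -101.1   46. ] [486.2 -97.3  46. ] 21.117231654402644
slot [495.6 -94.3  46. ] [ 477.2 -100.9   46. ] [486.4 -97.6  46. ] 19.903684712875652
slot [495.3 -95.8  46. ] [476.4 -98.7  46. ] [485.9 -97.3  46. ] 8.840687762498858
head c [486.90947648 -98.21130055  46.        ] [485.41380885 -97.34288642  46.        ] [485.77794204 -96.51624875  46.        ]
[495.2 -90.2  46. ]
[ 479.1 -106.4   46. ]
[ 496.  -106.9   46. ]
[477.8 -89.5  46. ]
side (array([486.33882748, -98.12763639,  44.21319905]), [np.float64(0.3504295206620854), np.float64(0.3504295206621306)])
other [ 394.52807539 -129.62358992   46.        ]
tip (array([483.56146471, -94.76382726, 132.30853731]), [np.float64(1.429427097635916), np.float64(1.4294270976358656)])
```

Screw centre is about (486.2, −97.4) and the slot about +20° in world (three views). The tip is 103 mm below the reported TCP. Next: blade to ~35° (slot +15°) and lower to just above the head.

Call:
{"name": "arm_command", "arguments": {
  "plan": [0.0025,-0.002,-0.01,0,0,-6,0,0,-0.02,0,0,-5.4,0,0,-0.02,0,0,0,0,0,-0.018,0,0,0,0,0,0,0,0,0,0,0,0,0,0,0]
}}

```text
time: 9.38
position: [487.6, -98.5, 168.6]
ee_rot: [-146.0, 90.0, -20.9]
wrist_force: [-0.2, 0.7, -1.3]
opening: 29.5
```

```bash
python3 -c "
from h import *
st();snap('wrist','w9');snap('side','s9');crop('w9',200,110,320,210,6.5,'c21');crop('s9',240,140,340,260,5,'c22')"
```

```text
t 9.38 p [487.6 -98.5 168.6] x [ 0.001 -0.    -1.   ] y [-0.818 -0.575 -0.   ] yaw_y -144.9 q [ 11.3   4.7 -23.3   0.  -62.   23.8] F [-0.2  0.7 -1.3] T [-0.09 -0.07  0.  ] op 29.5
```

View pics/c21.png

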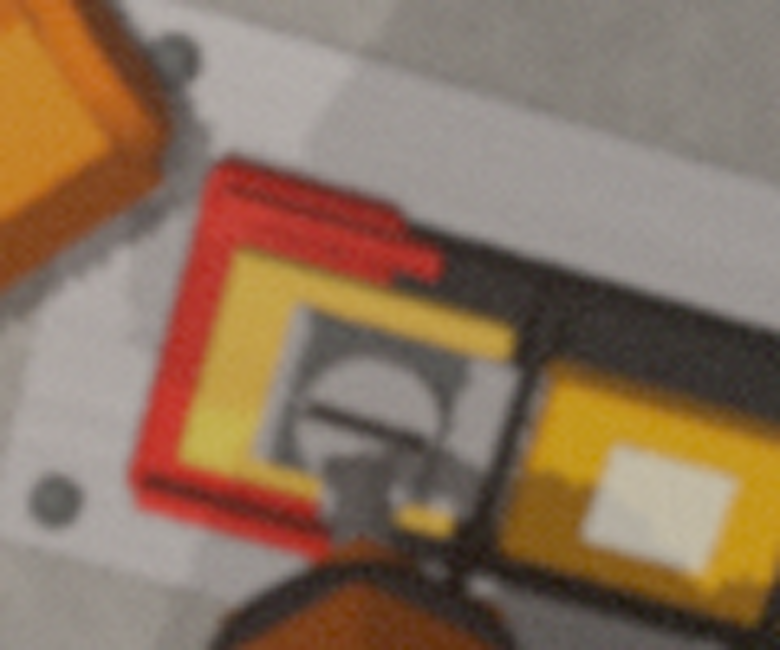

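View pics/c22.png

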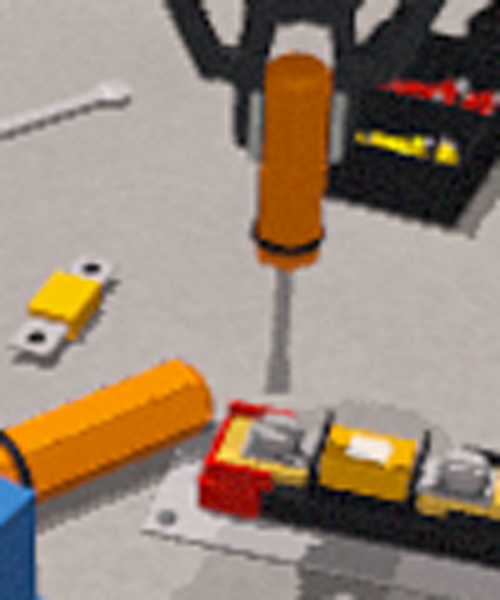

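```bash
python3 -c "
from h import *
w=load('w9');s=load('s9')
W=lambda u,v:(200+(u+.5)/6.5-.5,110+(v+.5)/6.5-.5)
S=lambda u,v:(240+(u+.5)/5-.5,140+(v+.5)/5-.5)
A,B=atz(w,W(308,405),46),atz(w,W(425,445),46);print(A,B,np.degrees(np.arctan2(*(A-B)[1::-1])))
print('head',atz(w,W(369,420),46),'side head',tri((w,W(369,420)),(s,S(280,436))))
for z in (62,65,68):print('tip',atz(w,W(360,456),z))
print(tri((w,W(360,456)),(s,S(277,392))))
print(proj(w,(487.6,-98.5,65)), proj(s,(486,-97.4,46)))
"
```

```text
[495.11301974 -95.02012254  46.        ] [ 476.61805406 -100.15840476   46.        ] 15.526388062636263
head [486.03860494 -98.45778402  46.        ] side head (array([484.42830261, -96.71435235,  37.47222574]), [np.float64(0.30013856303776487), np.float64(0.3001385630377661)])
tip [486.5093716  -96.76547169  62.        ]
tip [487.00655871 -97.48736051  65.        ]
tip [487.50374582 -98.20924934  68.        ]
(array([487.25759277, -97.1938702 ,  64.57512923]), [np.float64(0.3739760118643079), np.float64(0.37397601186439405)])
[255.06125507 178.54278222] [295.26473982 223.84786627]
```

Call:
{"name": "arm_command", "arguments": {
  "plan": [-0.001,-0.0002,-0.005,0,0,0,0,0,-0.005,0,0,0,0,0,-0.003,0,0,0,0,0,0,0,0,0,0,0,0,0,0,0]
}}

```text
time: 10.1
position: [486.1, -99.1, 155.0]
ee_rot: [-157.7, 90.0, -32.7]
wrist_force: [-0.1, -0.7, -1.5]
opening: 29.8
```

```bash
python3 -c "
from h import *
st();snap('wrist','w10');snap('side','s10');crop('w10',220,120,300,190,9,'c23');crop('s10',265,190,325,240,10,'c24')"
```

```text
t 10.1 p [486.1 -99.1 155. ] x [ 0. -0. -1.] y [-0.819 -0.574 -0.   ] yaw_y -145.0 q [ 11.2   5.3 -24.5   0.  -60.2  23.8] F [-0.1 -0.7 -1.5] T [ 0.01 -0.01  0.03] op 29.8
```

View pics/c23.png

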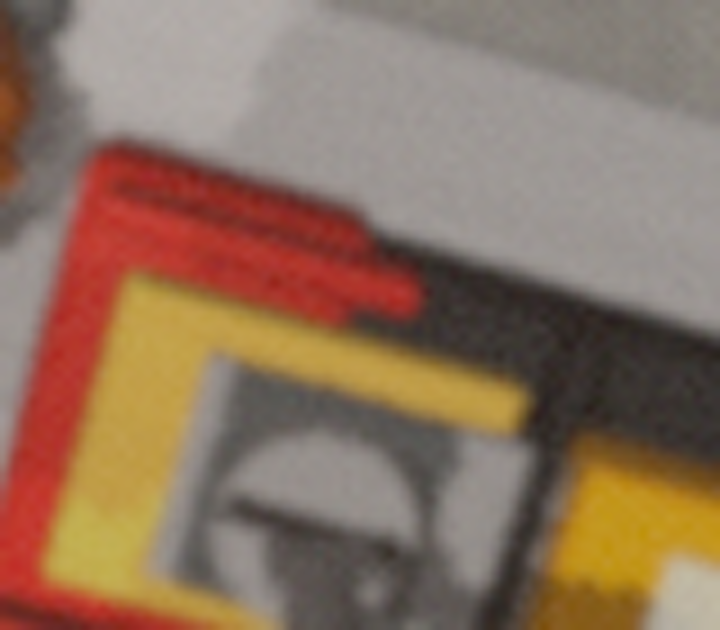

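View pics/c24.png

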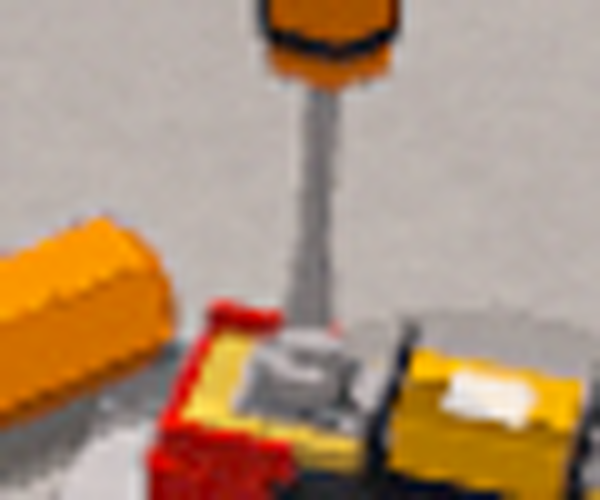

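Call:
{"name": "arm_command", "arguments": {
  "plan": [0,0,-0.001,0,0,0,0,0,-0.001,0,0,0,0,0,-0.001,0,0,0,0,0,0,0,0,0]
}}

```text
time: 10.7
position: [485.9, -99.1, 151.8]
ee_rot: [57.6, 90.0, -177.4]
wrist_force: [0.0, 0.1, -1.9]
opening: 29.4
```

Call:
{"name": "arm_command", "arguments": {
  "plan": [0,0,-0.001,0,0,0,0,0,0,0,0,0]
}}

```text
time: 10.95
position: [485.9, -99.1, 150.8]
ee_rot: [59.4, 90.0, -175.6]
wrist_force: [0.5, 0.6, -2.9]
opening: 29.3
```

Call:
{"name": "arm_command", "arguments": {
  "plan": [0,0,-0.001,0,0,0,0,0,0,0,0,0]
}}

```text
time: 11.2
position: [486.0, -99.1, 149.8]
ee_rot: [74.8, 90.0, -160.1]
wrist_force: [-0.1, 1.0, -2.7]
opening: 29.0
```

Call:
{"name": "arm_command", "arguments": {
  "plan": [0,0,-0.001,0,0,0,0,0,0,0,0,0]
}}

```text
time: 11.45
position: [485.9, -99.1, 148.8]
ee_rot: [58.6, 90.0, -176.4]
wrist_force: [0.4, 0.3, -1.9]
opening: 29.4
```

Call:
{"name": "arm_command", "arguments": {
  "plan": [0,0,-0.0007,0,0,0,0,0,0,0,0,0]
}}

```text
time: 11.7
position: [486.0, -99.1, 148.2]
ee_rot: [51.2, 90.0, 176.2]
wrist_force: [0.4, -0.3, -1.5]
opening: 29.5
```

Call:
{"name": "arm_command", "arguments": {
  "plan": [0,0,-0.0007,0,0,0,0,0,0,0,0,0]
}}

```text
time: 11.95
position: [486.0, -99.1, 147.5]
ee_rot: [-166.5, 90.0, -41.5]
wrist_force: [0.4, -0.5, -3.4]
opening: 29.4
```

Call:
{"name": "arm_command", "arguments": {
  "plan": [0,0,-0.0007,0,0,0,0,0,0,0,0,0]
}}

```text
time: 12.2
position: [486.2, -99.1, 147.1]
ee_rot: [-146.5, 90.0, -21.4]
wrist_force: [-1.3, 0.8, 0.7]
opening: 29.3
```

```bash
python3 -c "
from h import *
st();snap('wrist','w11');snap('side','s11');crop('w11',220,120,300,190,9,'c25');crop('s11',265,190,325,240,10,'c26')"
```

```text
t 12.2 p [486.2 -99.1 147.1] x [ 0. -0. -1.] y [-0.819 -0.574 -0.   ] yaw_y -144.9 q [ 11.2   5.7 -25.2   0.  -59.1  23.8] F [-1.3  0.8  0.7] T [0.   0.32 0.03] op 29.3
```

View pics/c25.png

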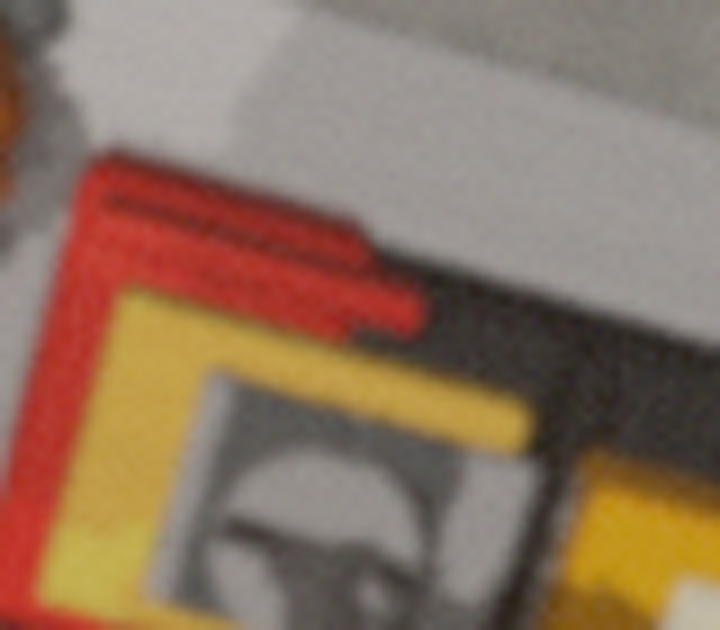

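View pics/c26.png

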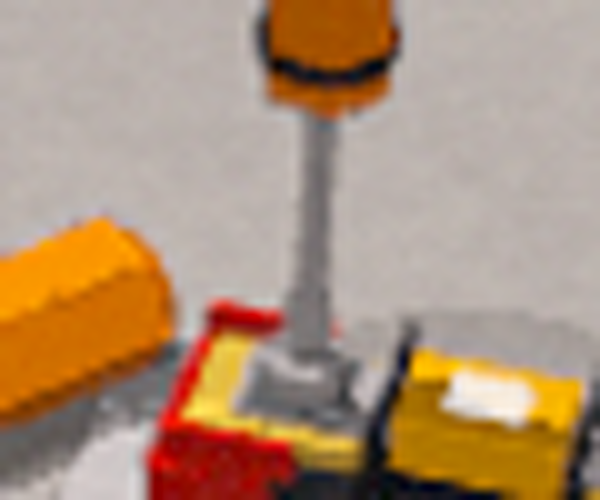

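Contact: Fz went from −2 to +0.7, a touch of ~2.7 N, with the blade over the slot centre in c25. A little more pressure, then rotate clockwise to find the slot.

Call:
{"name": "arm_command", "arguments": {
  "plan": [0,0,-0.0004,0,0,0,0,0,0,0,0,0]
}}

```text
time: 12.55
position: [486.3, -99.1, 146.8]
ee_rot: [-136.6, 90.0, -11.5]
wrist_force: [-1.0, 0.6, 4.6]
opening: 29.2
```

Call:
{"name": "arm_command", "arguments": {
  "plan": [0,0,0,0,0,-2,0,0,0,0,0,-2,0,0,0,0,0,0]
}}

```text
time: 12.92
position: [486.3, -99.2, 146.7]
ee_rot: [-141.5, 90.0, -20.6]
wrist_force: [-0.8, -0.3, 5.6]
opening: 29.0
```

Call:
{"name": "arm_command", "arguments": {
  "plan": [0,0,0,0,0,-2,0,0,0,0,0,0]
}}

```text
time: 13.18
position: [486.2, -99.2, 146.7]
ee_rot: [-144.8, 90.0, -25.9]
wrist_force: [-0.4, -0.1, 5.7]
opening: 28.9
```

Call:
{"name": "arm_command", "arguments": {
  "plan": [0,0,0.0001,0,0,-2,0,0,0,0,0,0]
}}

```text
time: 13.42
position: [486.2, -99.2, 146.7]
ee_rot: [-140.9, 90.0, -23.9]
wrist_force: [-0.9, -0.8, 4.9]
opening: 29.0
```

Call:
{"name": "arm_command", "arguments": {
  "plan": [0,0,0,0,0,-2,0,0,0,0,0,0]
}}

```text
time: 13.68
position: [486.3, -99.2, 146.7]
ee_rot: [-138.5, 90.0, -23.5]
wrist_force: [-0.6, -1.5, 4.9]
opening: 29.7
```

Call:
{"name": "arm_command", "arguments": {
  "plan": [0,0,0,0,0,-2,0,0,0,0,0,0]
}}

```text
time: 13.92
position: [486.2, -99.1, 146.6]
ee_rot: [-131.9, 90.0, -18.9]
wrist_force: [-0.7, -0.8, 4.7]
opening: 29.5
```

Call:
{"name": "arm_command", "arguments": {
  "plan": [0,0,0,0,0,-2,0,0,0,0,0,0]
}}

```text
time: 14.18
position: [486.2, -99.1, 146.6]
ee_rot: [-110.2, 90.0, 0.9]
wrist_force: [0.2, -1.0, 4.7]
opening: 29.3
```

Call:
{"name": "arm_command", "arguments": {
  "plan": [0,0,0,0,0,-2,0,0,0,0,0,0]
}}

```text
time: 14.42
position: [485.1, -98.8, 145.5]
ee_rot: [52.4, 89.9, 161.4]
wrist_force: [-0.2, -0.3, -3.1]
opening: 29.5
```

Call:
{"name": "arm_command", "arguments": {
  "plan": [0,0,0,0,0,-2,0,0,0,0,0,0]
}}

```text
time: 14.68
position: [485.6, -99.0, 146.1]
ee_rot: [69.3, 90.0, 176.3]
wrist_force: [-0.1, -0.3, -2.2]
opening: 29.3
```

```bash
python3 -c "
from h import *
st();snap('wrist','w12');crop('w12',220,120,300,190,9,'c27')"
```

```text
t 14.68 p [485.6 -99.  146.1] x [-0.001  0.    -1.   ] y [-0.956 -0.292  0.001] yaw_y -163.0 q [ 11.2   5.7 -25.3  -0.  -59.    5.8] F [-0.1 -0.3 -2.2] T [ 0.02  0.   -0.02] op 29.3
```

View pics/c27.png

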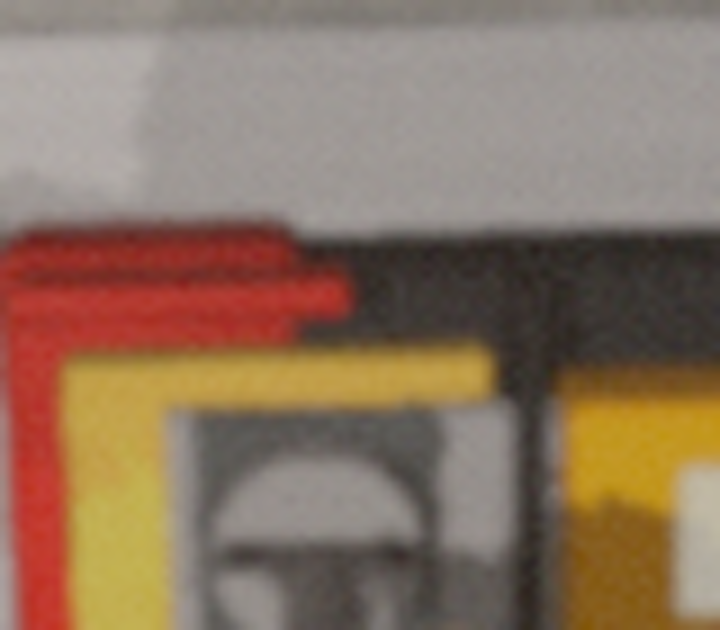

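At blade angle ≈17° the force fell to zero contact, and c27 shows the blade lying along the slot. Following it down.

Call:
{"name": "arm_command", "arguments": {
  "plan": [0,0,-0.001,0,0,0,0,0,-0.001,0,0,0,0,0,-0.0008,0,0,0,0,0,0,0,0,0]
}}

```text
time: 15.22
position: [485.9, -99.0, 143.6]
ee_rot: [36.0, 90.0, 143.1]
wrist_force: [0.1, 1.0, -1.4]
opening: 29.2
```

Call:
{"name": "arm_command", "arguments": {
  "plan": [0,0,-0.0006,0,0,0,0,0,0,0,0,0]
}}

```text
time: 15.48
position: [486.0, -99.0, 143.1]
ee_rot: [18.7, 90.0, 125.7]
wrist_force: [-0.2, 1.1, -1.3]
opening: 29.5
```

```bash
python3 -c "
from h import *
st()"
```

```text
t 15.47 p [486.  -99.  143.1] x [-0.  0. -1.] y [-0.956 -0.293  0.   ] yaw_y -163.0 q [ 11.2   5.9 -25.5  -0.  -58.6   5.8] F [-0.2  1.1 -1.3] T [0.52 0.15 0.03] op 29.5
```

Call:
{"name": "arm_command", "arguments": {
  "plan": [0,0,-0.0004,0,0,0,0,0,0,0,0,0]
}}

```text
time: 15.72
position: [486.0, -99.1, 142.8]
ee_rot: [-129.5, 90.0, -22.4]
wrist_force: [-0.8, 2.0, -0.1]
opening: 29.5
```

Call:
{"name": "arm_command", "arguments": {
  "plan": [0,0,-0.0004,0,0,0,0,0,0,0,0,0]
}}

```text
time: 15.98
position: [486.2, -99.1, 142.7]
ee_rot: [-122.7, 90.0, -15.6]
wrist_force: [-1.8, 1.2, 5.0]
opening: 29.4
```

```bash
python3 -c "
from h import *
st()"
```

```text
t 15.97 p [486.2 -99.1 142.7] x [ 0. -0. -1.] y [-0.956 -0.293 -0.   ] yaw_y -162.9 q [ 11.2   5.9 -25.6   0.  -58.5   5.8] F [-1.8  1.2  5. ] T [0.7  0.91 0.02] op 29.4
```

Bottomed: 4.5 mm below the head contact, ~7 N push. Easing off slightly and turning clockwise.

Call:
{"name": "arm_command", "arguments": {
  "plan": [0,0,0.0001,0,0,-3,0,0,0,0,0,-3,0,0,0,0,0,-3,0,0,0,0,0,-3]
}}

```text
time: 16.48
position: [486.1, -98.9, 142.7]
ee_rot: [-52.3, 90.0, 42.7]
wrist_force: [-2.3, 2.7, 4.7]
opening: 29.2
```

```bash
python3 -c "
from h import *
st()"
```

```text
t 16.48 p [486.1 -98.9 142.7] x [ 0.  0. -1.] y [-0.996 -0.086 -0.   ] yaw_y -175.1 q [ 11.2   5.9 -25.6  -0.  -58.5  -6.3] F [-2.3  2.7  4.7] T [1.39 1.14 0.06] op 29.2
```

Call:
{"name": "arm_command", "arguments": {
  "plan": [0,0,0,0,0,-3,0,0,0,0,0,-3,0,0,0,0,0,-3]
}}

```text
time: 16.85
position: [485.9, -98.8, 142.7]
ee_rot: [6.4, 90.0, 92.3]
wrist_force: [-3.3, 3.5, 5.4]
opening: 29.6
```

```bash
python3 -c "
from h import *
st()"
```

```text
t 16.85 p [485.9 -98.8 142.7] x [-0.  0. -1.] y [-0.998  0.071  0.   ] yaw_y 176.0 q [ 11.2   5.9 -25.6  -0.  -58.5 -15.3] F [-3.3  3.5  5.4] T [1.59 1.42 0.09] op 29.6
```

Call:
{"name": "arm_command", "arguments": {
  "plan": [-0.0002,0.0002,0,0,0,-3,-0.0001,0.0001,0,0,0,-3,0,0,0,0,0,-3]
}}

```text
time: 17.23
position: [485.7, -98.5, 142.7]
ee_rot: [-13.5, 90.0, 63.5]
wrist_force: [-3.0, 3.0, 5.0]
opening: 29.5
```

```bash
python3 -c "
from h import *
st()"
```

```text
t 17.23 p [485.7 -98.5 142.7] x [ 0.  0. -1.] y [-0.974  0.226 -0.   ] yaw_y 167.0 q [ 11.3   5.9 -25.6  -0.  -58.5 -24.3] F [-3.  3.  5.] T [1.51 1.23 0.05] op 29.5
```

Call:
{"name": "arm_command", "arguments": {
  "plan": [0,0,0,0,0,-3,0,0,0,0,0,-3,0,0,0,0,0,-3]
}}

```text
time: 17.6
position: [485.6, -98.5, 142.7]
ee_rot: [18.1, 90.0, 86.1]
wrist_force: [-3.2, 3.5, 5.1]
opening: 29.4
```

```bash
python3 -c "
from h import *
st();snap('wrist','w13');crop('w13',220,120,300,190,9,'c28')"
```

```text
t 17.6 p [485.6 -98.5 142.7] x [ 0.  0. -1.] y [-0.927  0.375  0.   ] yaw_y 158.0 q [ 11.3   5.9 -25.6  -0.  -58.5 -33.3] F [-3.2  3.5  5.1] T [1.78 1.42 0.05] op 29.4
```

View pics/c28.png

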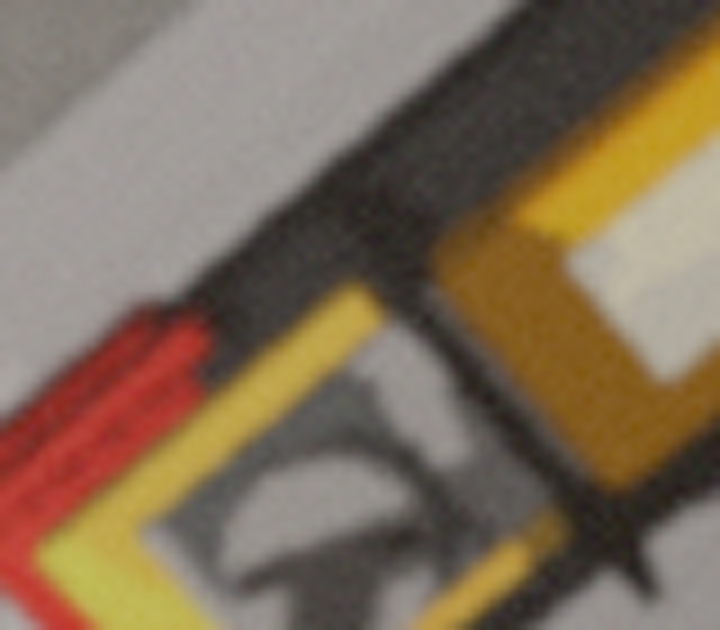

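The slot is following the blade (c28: slot running (240,580)→(420,530), with the usual play). Continuing to turn.

Call:
{"name": "arm_command", "arguments": {
  "plan": [0,0,0,0,0,-3,0,0,0,0,0,-3,0,0,0,0,0,-3,0,0,0,0,0,-3]
}}

```text
time: 18.15
position: [485.6, -98.3, 142.7]
ee_rot: [35.0, 90.0, 91.0]
wrist_force: [-3.1, 4.4, 5.8]
opening: 29.3
```

```bash
python3 -c "
from h import *
st()"
```

```text
t 18.15 p [485.6 -98.3 142.7] x [-0.     0.001 -1.   ] y [-0.829  0.56   0.   ] yaw_y 146.0 q [ 11.3   5.9 -25.6  -0.  -58.5 -45.3] F [-3.1  4.4  5.8] T [2.16 1.54 0.05] op 29.3
```

Call:
{"name": "arm_command", "arguments": {
  "plan": [0,0,0,0,0,-2,0,0,0,0,0,-2,0,0,0,0,0,-2]
}}

```text
time: 18.52
position: [485.6, -98.2, 142.7]
ee_rot: [35.7, 89.9, 85.7]
wrist_force: [-3.2, 4.5, 5.2]
opening: 29.2
```

```bash
python3 -c "
from h import *
st()"
```

```text
t 18.52 p [485.6 -98.2 142.7] x [ 0.     0.001 -1.   ] y [-0.766  0.643  0.001] yaw_y 140.0 q [ 11.3   5.9 -25.6  -0.1 -58.5 -51.3] F [-3.2  4.5  5.2] T [2.38 1.57 0.09] op 29.2
```

Call:
{"name": "arm_command", "arguments": {
  "plan": [0,0,0,0,0,-2,0,0,0,0,0,-2]
}}

```text
time: 18.77
position: [485.6, -98.2, 142.7]
ee_rot: [39.6, 89.9, 85.6]
wrist_force: [-2.9, 4.1, 5.6]
opening: 29.4
```

```bash
python3 -c "
from h import *
st()"
```

```text
t 18.77 p [485.6 -98.2 142.7] x [ 0.     0.001 -1.   ] y [-0.719  0.695  0.001] yaw_y 136.0 q [ 11.3   5.9 -25.6  -0.1 -58.5 -55.3] F [-2.9  4.1  5.6] T [2.41 1.59 0.03] op 29.4
```

```bash
cat >> h.py <<'E'
def avg(n=4):
    F=[];T=[]
    for i in range(n):
        o=observe();F.append(o["wrist_force"]);T.append(o["ft_torque"]);viewer.snapshot("wrist")
    o,R=st();print("avg F",np.mean(F,0).round(2),"T",np.mean(T,0).round(3),"Tz",np.round(np.array(T)[:,2],3))
E
python3 -c "
from h import *
avg()"
```

```text
t 18.98 p [485.6 -98.2 142.7] x [ 0.     0.001 -1.   ] y [-0.72   0.694  0.001] yaw_y 136.0 q [ 11.3   5.9 -25.6  -0.1 -58.5 -55.2] F [-3.   4.3  6.6] T [2.43 1.56 0.09] op 29.3
avg F [-3.13  4.78  5.95] T [2.398 1.594 0.066] Tz [0.031 0.117 0.012 0.102]
```

Call:
{"name": "arm_command", "arguments": {
  "plan": [-0.0001,0.0003,0,0,0,-2,0,0,0,0,0,-2]
}}

```text
time: 19.23
position: [485.5, -98.0, 142.7]
ee_rot: [34.2, 90.0, 76.2]
wrist_force: [-2.1, 3.7, 5.3]
opening: 29.4
```

```bash
python3 -c "
from h import *
avg()"
```

```text
t 19.43 p [485.6 -98.  142.7] x [ 0.     0.001 -1.   ] y [-0.67   0.743  0.   ] yaw_y 132.0 q [ 11.3   5.9 -25.6  -0.1 -58.5 -59.3] F [-2.8  4.3  4.6] T [2.09 1.48 0.03] op 29.3
avg F [-2.62  4.4   5.31] T [2.096 1.393 0.097] Tz [0.066 0.13  0.087 0.104]
```

Call:
{"name": "arm_command", "arguments": {
  "plan": [0,0,0,0,0,-2,0,0,0,0,0,-2]
}}

```text
time: 19.68
position: [485.6, -97.9, 142.7]
ee_rot: [36.5, 89.9, 74.5]
wrist_force: [-2.2, 4.4, 6.2]
opening: 29.4
```

```bash
python3 -c "
from h import *
avg()"
```

```text
t 19.88 p [485.6 -97.9 142.7] x [ 0.     0.001 -1.   ] y [-0.616  0.788  0.001] yaw_y 128.0 q [ 11.3   5.9 -25.6  -0.1 -58.5 -63.3] F [-2.8  4.7  5.5] T [ 2.26  1.41 -0.02] op 29.4
avg F [-2.52  4.17  5.69] T [2.237 1.374 0.066] Tz [0.086 0.052 0.069 0.057]
```

Call:
{"name": "arm_command", "arguments": {
  "plan": [0,0.0002,0.0001,0,0,-2,0,0,0,0,0,-2]
}}

```text
time: 20.12
position: [485.6, -97.9, 142.7]
ee_rot: [33.4, 90.0, 67.4]
wrist_force: [-2.9, 4.5, 5.2]
opening: 29.4
```

```bash
python3 -c "
from h import *
avg();snap('wrist','w14');crop('w14',220,120,300,190,9,'c29')"
```

```text
t 20.32 p [485.6 -97.9 142.7] x [ 0.     0.001 -1.   ] y [-0.559  0.829  0.   ] yaw_y 124.0 q [ 11.4   5.9 -25.6  -0.  -58.5 -67.3] F [-2.2  4.6  5.4] T [ 2.34  1.43 -0.  ] op 29.3
avg F [-2.59  4.88  5.8 ] T [2.468 1.453 0.066] Tz [0.034 0.126 0.047 0.058]
```

View pics/c29.png

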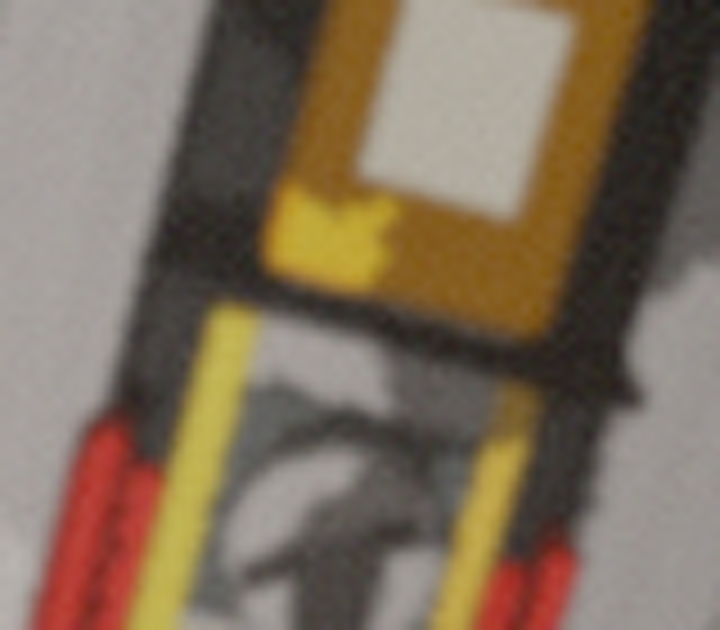

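View pics/w14.png

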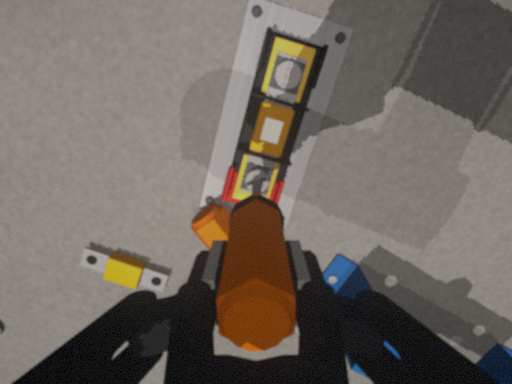

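```bash
python3 -c "
from h import *
snap('side','s14');crop('s14',230,90,340,240,4.5,'c30')
crop('w14',160,150,350,384,3,'c31')"
```

```text
(no output)
```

View pics/c30.png

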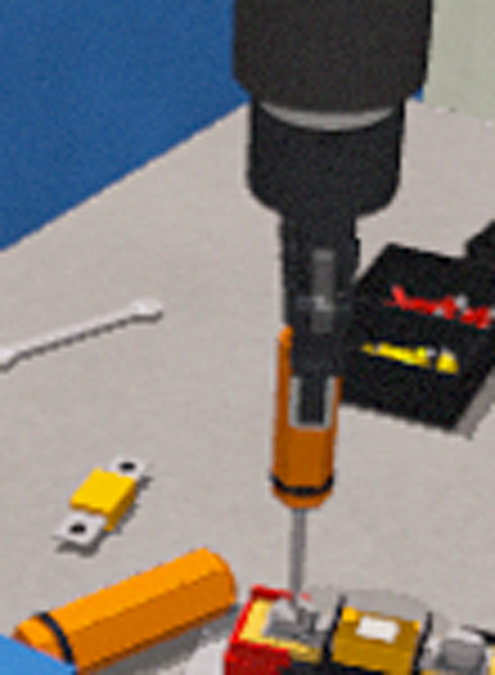

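View pics/c31.png

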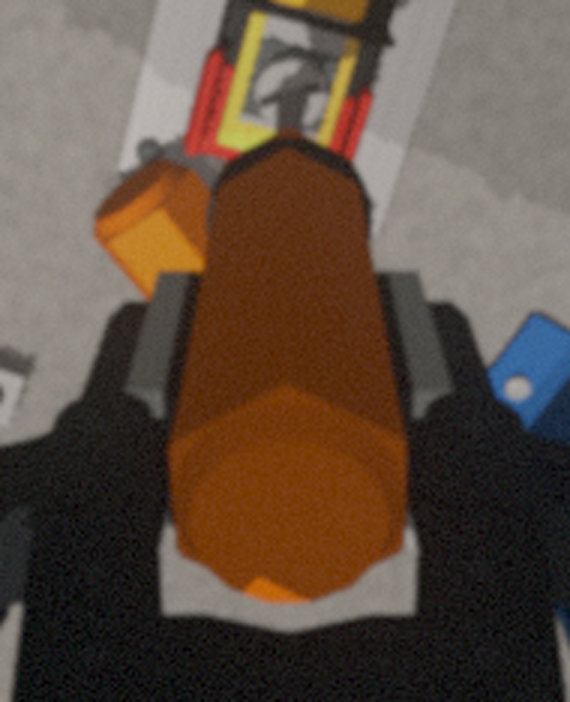

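```bash
cat >> h.py <<'E'
def rect(f,out,cx=486.1,cy=-97.6,z=46,r=16,N=480):
    # world-aligned top-down: right = +x, up = +y
    c=load(f); src=[];dst=[]
    for sx,sy in((-1,-1),(1,-1),(1,1),(-1,1)):
        src.append(proj(c,(cx+sx*r,cy+sy*r,z)));dst.append(((sx+1)/2*N,(1-sy)/2*N))
    H=cv2.getPerspectiveTransform(np.float32(src),np.float32(dst))
    return cv2.warpPerspective(c["image"],H,(N,N),flags=cv2.INTER_CUBIC)
E
python3 -c "
from h import *
a=[rect(f,0,N=390) for f in ('w8','w12','w13','w14')]
cv2.imwrite('pics/r1.png',np.vstack([np.hstack(a[:2]),np.hstack(a[2:])]))"
```

```text
(no output)
```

View pics/r1.png

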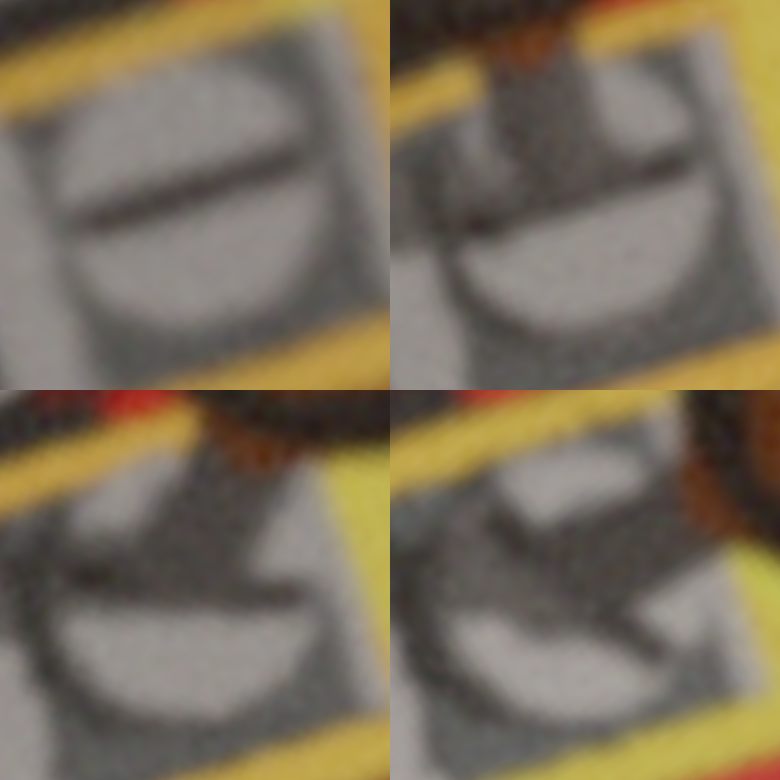

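The rectified views are clear: slot at +16° at the start, −5° in w13 and −39° now, so the screw has turned ~55° with a steady lag behind the blade. The stop lies at 52–69° of turn, so I'm continuing in small steps.

Call:
{"name": "arm_command", "arguments": {
  "plan": [0,0.0002,0.0001,0,0,-2,0,0,0,0,0,-1]
}}

```text
time: 20.68
position: [485.6, -97.8, 142.7]
ee_rot: [40.5, 90.0, 71.4]
wrist_force: [-2.8, 4.7, 5.1]
opening: 28.9
```

```bash
python3 -c "
from h import *
avg(6)"
```

```text
t 20.98 p [485.6 -97.8 142.7] x [ 0.  0. -1.] y [-0.515  0.857  0.   ] yaw_y 121.0 q [ 11.4   5.9 -25.6  -0.  -58.5 -70.4] F [-2.6  4.9  5.8] T [2.4  1.38 0.1 ] op 29.4
avg F [-2.57  4.53  5.1 ] T [2.378 1.352 0.067] Tz [0.044 0.065 0.076 0.073 0.058 0.087]
```

Call:
{"name": "arm_command", "arguments": {
  "plan": [0,0,0,0,0,-2,0,0,0,0,0,-1]
}}

```text
time: 21.22
position: [485.7, -97.8, 142.7]
ee_rot: [41.9, 90.0, 69.9]
wrist_force: [-2.6, 4.3, 5.0]
opening: 29.1
```

```bash
python3 -c "
from h import *
avg(6)"
```

```text
t 21.52 p [485.6 -97.8 142.7] x [ 0.  0. -1.] y [-0.469  0.883  0.   ] yaw_y 118.0 q [ 11.4   5.9 -25.6  -0.  -58.5 -73.4] F [-2.2  4.7  5.6] T [2.48 1.25 0.02] op 29.3
avg F [-2.67  4.71  5.36] T [2.464 1.309 0.08 ] Tz [0.075 0.158 0.08  0.055 0.041 0.071]
```

Call:
{"name": "arm_command", "arguments": {
  "plan": [0,0,0,0,0,-2,0,0,0,0,0,-1]
}}

```text
time: 21.78
position: [485.7, -97.8, 142.7]
ee_rot: [34.6, 90.0, 59.6]
wrist_force: [-2.3, 5.0, 4.8]
opening: 29.4
```

```bash
python3 -c "
from h import *
avg(6)"
```

```text
t 22.07 p [485.7 -97.8 142.7] x [ 0.     0.001 -1.   ] y [-0.423  0.906  0.   ] yaw_y 115.0 q [ 11.4   5.9 -25.6  -0.  -58.5 -76.4] F [-3.3  5.   4.5] T [2.48 1.31 0.05] op 29.3
avg F [-2.23  4.74  4.78] T [2.508 1.271 0.118] Tz [0.095 0.136 0.119 0.139 0.105 0.112]
```

Call:
{"name": "arm_command", "arguments": {
  "plan": [0,0,0,0,0,-2,0,0,0,0,0,-1]
}}

```text
time: 22.32
position: [485.7, -97.7, 142.7]
ee_rot: [33.2, 90.0, 55.1]
wrist_force: [-2.0, 3.8, 5.0]
opening: 29.3
```

```bash
python3 -c "
from h import *
avg(6)
snap('wrist','w15');cv2.imwrite('pics/r2.png',rect('w15',0))"
```

```text
t 22.62 p [485.7 -97.7 142.7] x [ 0.     0.001 -1.   ] y [-0.375  0.927  0.   ] yaw_y 112.0 q [ 11.4   5.9 -25.6  -0.  -58.5 -79.3] F [-2.5  5.   5.4] T [2.52 1.23 0.2 ] op 29.5
avg F [-2.41  4.74  4.68] T [2.579 1.214 0.195] Tz [0.182 0.189 0.254 0.189 0.219 0.139]
```

View pics/r2.png

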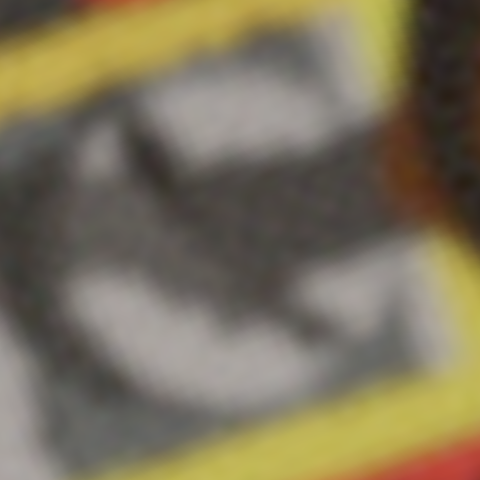

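Torque rose 0.07 → 0.12 → 0.195 N·m, above the 0.14 tight mark, with the slot at −48° (≈64° turned): firm at the stop. Unwinding 6° within the slot play, then lifting out.

Call:
{"name": "arm_command", "arguments": {
  "plan": [0,0,0,0,0,2,0,0,0,0,0,2,0,0,0,0,0,2,0,0,0,0,0,0]
}}

```text
time: 23.18
position: [485.7, -97.8, 142.7]
ee_rot: [25.8, 90.0, 53.8]
wrist_force: [-2.8, 4.8, 4.2]
opening: 29.2
```

```bash
python3 -c "
from h import *
avg(4)"
```

```text
t 23.38 p [485.7 -97.8 142.7] x [ 0.  0. -1.] y [-0.469  0.883  0.   ] yaw_y 118.0 q [ 11.4   5.9 -25.6  -0.  -58.5 -73.4] F [-2.3  4.6  4.9] T [2.31 1.23 0.04] op 29.6
avg F [-2.45  4.59  4.46] T [2.354 1.245 0.046] Tz [0.053 0.055 0.021 0.056]
```

Call:
{"name": "arm_command", "arguments": {
  "plan": [0,0.0002,0.001,0,0,0,0,0.0002,0.002,0,0,0,0,0,0.003,0,0,0,0,0,0.005,0,0,0,0,0,0.02,0,0,0,0,0,0.03,0,0,0,0,0,0.03,0,0,0,0,0,0,0,0,0]
}}

```text
time: 24.38
position: [487.3, -98.0, 236.7]
ee_rot: [-30.1, 89.7, -2.0]
wrist_force: [0.3, -0.1, -2.6]
opening: 29.3
```

```bash
python3 -c "
from h import *
avg(2)
snap('wrist','w16');snap('side','s16');cv2.imwrite('pics/r3.png',rect('w16',0))"
```

```text
t 24.48 p [485.5 -97.8 233.8] x [ 0.001  0.    -1.   ] y [-0.47   0.883 -0.   ] yaw_y 118.0 q [ 11.4   1.8 -17.6  -0.  -70.6 -73.4] F [ 0.8 -0.1 -2.2] T [ 0.03 -0.   -0.01] op 29.8
avg F [ 0.19  0.4  -2.8 ] T [-0.007  0.038  0.021] Tz [ 0.066 -0.023]
```

View pics/r3.png

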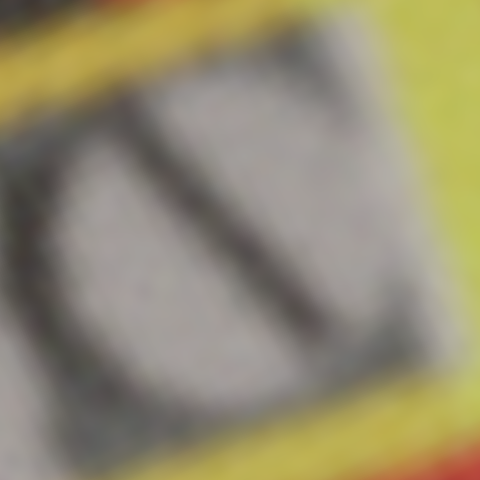

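View pics/w16.png

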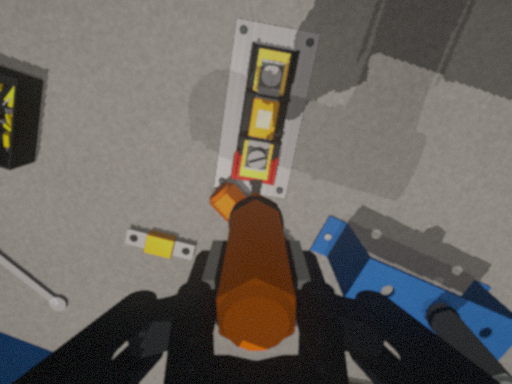

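The slot now reads −49° with the blade out and clear. Returning to the empty hole0, with the yaw going back to the original grasp direction.

Call:
{"name": "arm_command", "arguments": {
  "plan": [0,0,0.01,0,0,10,0,0,0.01,0,0,10,0.01,0.03,0,0,0,10,0.01,0.04,0,0,0,10,0.01,0.04,0,0,0,10,0.01,0.04,0,0,0,10,0.01,0.035,0,0,0,10,0.006,0.02,0,0,0,10]
}}

```text
time: 25.58
position: [541.4, 108.8, 252.3]
ee_rot: [99.3, 89.9, -152.2]
wrist_force: [-0.2, -1.1, -1.2]
opening: 29.5
```

Call:
{"name": "arm_command", "arguments": {
  "plan": [0,0,0,0,0,10,0,0,0,0,0,10,0,0,0,0,0,8.5,0,0,0,0,0,0,0,0,0,0,0,0]
}}

```text
time: 26.2
position: [541.4, 107.2, 253.1]
ee_rot: [74.5, 89.9, -149.1]
wrist_force: [0.4, 0.3, -1.3]
opening: 29.0
```

```bash
python3 -c "
from h import *
st()
w7=load('w7');print('hole0 w7',atz(w7,(216+320.5/8-.5,140+242.5/8-.5),100))
snap('wrist','w17');snap('side','s17');snap('top','t17');crop('w17',200,130,310,215,7,'c32');crop('s17',190,190,260,250,9,'c33')"
```

```text
t 26.2 p [541.4 107.2 253.1] x [-0.001 -0.001 -1.   ] y [-0.69  -0.724  0.001] yaw_y -133.6 q [ 31.5   7.   -9.4  -0.  -73.7  14.8] F [ 0.4  0.3 -1.3] T [-0.03 -0.01  0.05] op 29.0
hole0 w7 [543.10528452 109.23478132 100.        ]
```

View pics/c32.png

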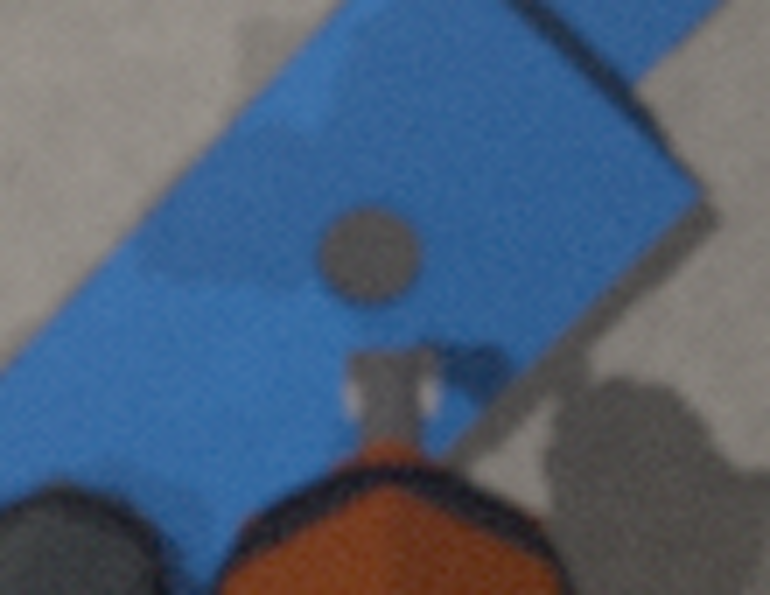

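View pics/c33.png

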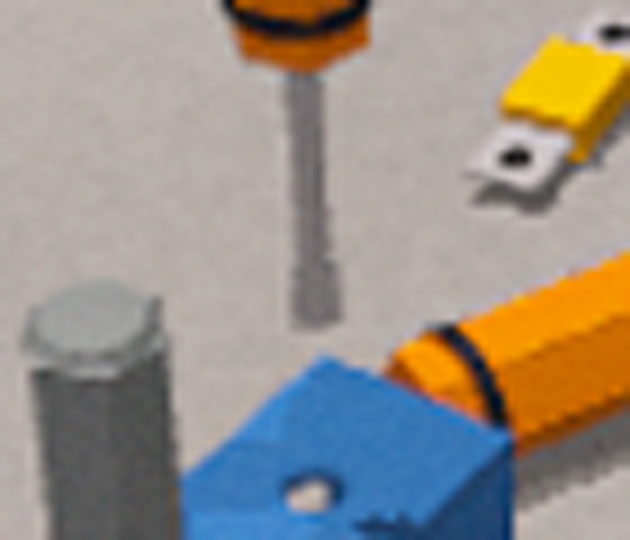

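```bash
python3 -c "
from h import *
w=load('w17');s=load('s17')
W=lambda u,v:(200+(u+.5)/7-.5,130+(v+.5)/7-.5)
S=lambda u,v:(190+(u+.5)/9-.5,190+(v+.5)/9-.5)
print(tri((w,W(391,351)),(s,S(317,326))))
for z in (146,150): print(atz(w,W(391,351),z))
print('hole',atz(w,W(370,256),100), 'side', atz(s,S(314,490),100))
"
```

```text
(array([540.57014959, 108.4085987 , 149.07400008]), [np.float64(0.8052116336313488), np.float64(0.8052116336311649)])
[539.32859056 108.48116258 146.        ]
[540.17745732 107.67238041 150.        ]
hole [543.02692663 109.45232295 100.        ] side [541.15944951 113.76101345 100.        ]
```

Call:
{"name": "arm_command", "arguments": {
  "plan": [0.0028,0.0013,-0.005,0,0,0,0,0,-0.015,0,0,0,0,0,-0.015,0,0,0,0,0,-0.005,0,0,0,0,0,0,0,0,0,0,0,0,0,0,0]
}}

```text
time: 27.1
position: [544.7, 108.7, 214.0]
ee_rot: [-122.7, 90.0, 13.8]
wrist_force: [-0.7, 0.5, -2.7]
opening: 29.2
```

```bash
python3 -c "
from h import *
st()
snap('wrist','w18');snap('side','s18');crop('w18',210,140,300,215,8,'c34');crop('s18',190,190,260,250,9,'c35')"
```

```text
t 27.1 p [544.7 108.7 214. ] x [ 0.001  0.    -1.   ] y [-0.688 -0.726 -0.001] yaw_y -133.4 q [ 31.5   8.5 -12.7   0.  -68.8  15. ] F [-0.7  0.5 -2.7] T [ 0.02 -0.03  0.01] op 29.2
```

View pics/c34.png

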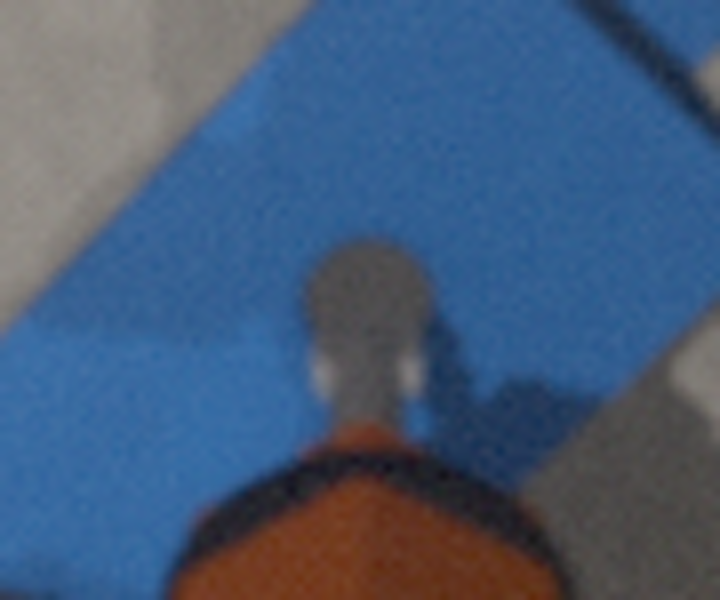

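View pics/c35.png

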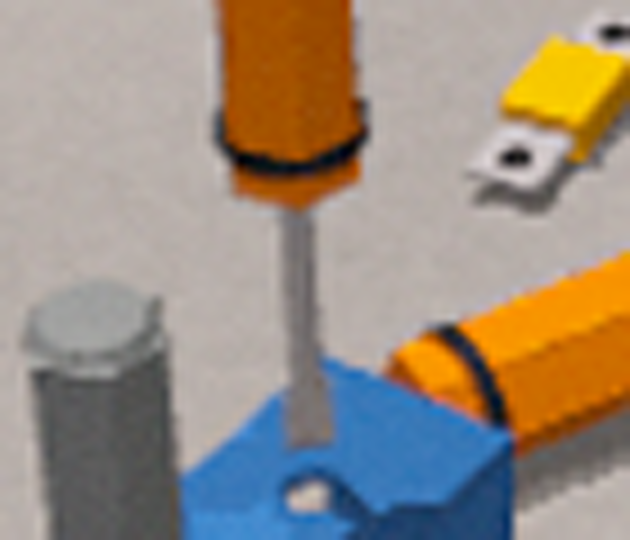

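```bash
python3 -c "
from h import *
w=load('w18');s=load('s18')
W=lambda u,v:(210+(u+.5)/8-.5,140+(v+.5)/8-.5)
S=lambda u,v:(190+(u+.5)/9-.5,190+(v+.5)/9-.5)
print('hole',atz(w,W(369,300),100))
for v in (320,330): print(v,tri((w,W(367,v)),(s,S(310,444))),atz(w,W(367,v),110))
print((proj(s,(543.05,109.4,100))-[190,190])*9, (proj(s,(543.05,109.4,110))-[190,190])*9)
print((proj(w,(543.05,109.4,100))-[210,140])*8, (proj(w,(543.05,109.4,110))-[210,140])*8)
print((proj(w,(544.0,109.5,110))-[210,140])*8)
im=w['image'][140:215,210:300];g=cv2.resize(cv2.convertScaleAbs(im,alpha=2.2),None,fx=8,fy=8,interpolation=cv2.INTER_CUBIC);cv2.imwrite('pics/c36.png',g[150:450,200:550])
"
```

```text
hole [543.11134057 109.4399853  100.        ]
320 (array([544.22125809, 109.72842508, 110.66518179]), [np.float64(0.7399093734659041), np.float64(0.7399093734657537)]) [543.54196553 109.35559711 110.        ]
330 (array([543.53269661, 110.42562189, 111.51563541]), [np.float64(0.7717698185422439), np.float64(0.771769818542225)]) [542.64609543 110.20701537 110.        ]
[315.5588941  473.45940922] [313.61867694 442.92129162]
[366.08195347 296.63330595] [366.08551931 319.63647674]
[359.95553319 314.61452119]
```

View pics/c36.png

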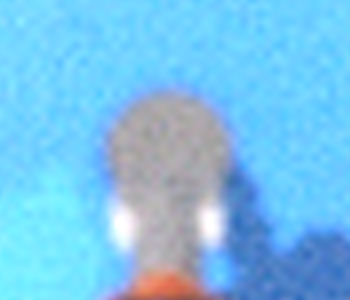

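The tip is within ~1 mm of the hole axis in both views (side: (310,444) seen, (314,443) expected). Inserting gently.

Call:
{"name": "arm_command", "arguments": {
  "plan": [0,0,-0.005,0,0,0,0,0,-0.005,0,0,0,0,0,-0.003,0,0,0,0,0,-0.003,0,0,0,0,0,-0.004,0,0,0,0,0,0,0,0,0]
}}

```text
time: 27.95
position: [544.2, 108.5, 193.2]
ee_rot: [67.1, 90.0, -156.3]
wrist_force: [0.1, 0.1, -1.2]
opening: 29.6
```

```bash
python3 -c "
from h import *
st()
snap('side','s19');crop('s19',190,190,260,250,9,'c37')"
```

```text
t 27.95 p [544.2 108.5 193.2] x [-0.001 -0.    -1.   ] y [-0.688 -0.726  0.001] yaw_y -133.5 q [ 31.5   9.3 -14.5  -0.  -66.3  15. ] F [ 0.1  0.1 -1.2] T [ 0.01  0.02 -0.02] op 29.6
```

View pics/c37.png

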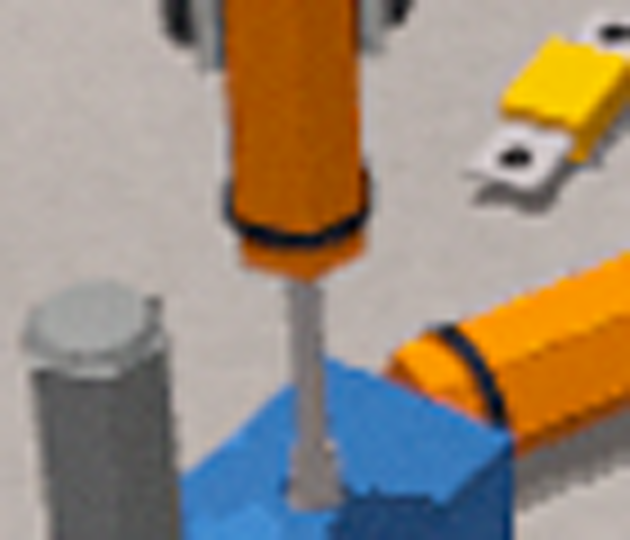

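Call:
{"name": "arm_command", "arguments": {
  "plan": [0,0,-0.01,0,0,0,0,0,-0.012,0,0,0,0,0,-0.012,0,0,0,0,0,-0.012,0,0,0,0,0,-0.01,0,0,0,0,0,-0.008,0,0,0,0,0,-0.004,0,0,0,0,0,0,0,0,0]
}}

```text
time: 29.0
position: [544.4, 108.6, 125.4]
ee_rot: [88.0, 90.0, -135.4]
wrist_force: [-0.2, -0.8, -1.9]
opening: 29.2
```

Call:
{"name": "arm_command", "arguments": {
  "plan": [0,0,-0.002,0,0,0,0,0,-0.002,0,0,0,0,0,0,0,0,0]
}}

```text
time: 29.38
position: [544.3, 108.6, 121.6]
ee_rot: [68.9, 90.0, -154.6]
wrist_force: [0.6, 0.4, -2.2]
opening: 29.4
```

Call:
{"name": "arm_command", "arguments": {
  "plan": [0,0,-0.001,0,0,0,0,0,0,0,0,0]
}}

```text
time: 29.62
position: [544.4, 108.6, 120.6]
ee_rot: [28.5, 90.0, 165.1]
wrist_force: [0.4, 1.2, -1.8]
opening: 29.1
```

Call:
{"name": "arm_command", "arguments": {
  "plan": [0,0,-0.001,0,0,0,0,0,0,0,0,0]
}}

```text
time: 29.88
position: [544.3, 108.6, 119.5]
ee_rot: [60.7, 90.0, -162.7]
wrist_force: [-0.6, 0.8, -1.4]
opening: 29.2
```

Call:
{"name": "arm_command", "arguments": {
  "plan": [0,0,-0.001,0,0,0,0,0,0,0,0,0]
}}

```text
time: 30.12
position: [544.3, 108.6, 118.5]
ee_rot: [55.6, 90.0, -167.8]
wrist_force: [-0.0, -0.4, -2.6]
opening: 29.3
```

Call:
{"name": "arm_command", "arguments": {
  "plan": [0,0,-0.001,0,0,0,0,0,0,0,0,0]
}}

```text
time: 30.38
position: [544.3, 108.6, 117.5]
ee_rot: [62.1, 90.0, -161.3]
wrist_force: [0.4, -0.4, -2.2]
opening: 29.5
```

Call:
{"name": "arm_command", "arguments": {
  "plan": [0,0,-0.001,0,0,0,0,0,0,0,0,0]
}}

```text
time: 30.62
position: [544.4, 108.6, 116.5]
ee_rot: [83.9, 90.0, -139.5]
wrist_force: [0.4, -0.9, -2.1]
opening: 29.4
```

Call:
{"name": "arm_command", "arguments": {
  "plan": [0,0,-0.0005,0,0,0,0,0,0,0,0,0]
}}

```text
time: 30.88
position: [544.5, 108.6, 116.5]
ee_rot: [-143.1, 90.0, -6.6]
wrist_force: [-1.5, -0.2, 2.7]
opening: 29.1
```

```bash
python3 -c "
from h import *
avg(2)
snap('side','s20');crop('s20',170,140,290,260,5,'c38')"
```

```text
t 30.98 p [544.5 108.6 116.5] x [ 0.  0. -1.] y [-0.688 -0.726 -0.   ] yaw_y -133.4 q [ 31.5  12.9 -20.6   0.  -56.4  15. ] F [-1.5 -0.3  3.7] T [-0.09  0.77 -0.03] op 29.5
avg F [-1.35  0.23  2.59] T [-0.098  0.681 -0.014] Tz [-0.041  0.013]
```

View pics/c38.png

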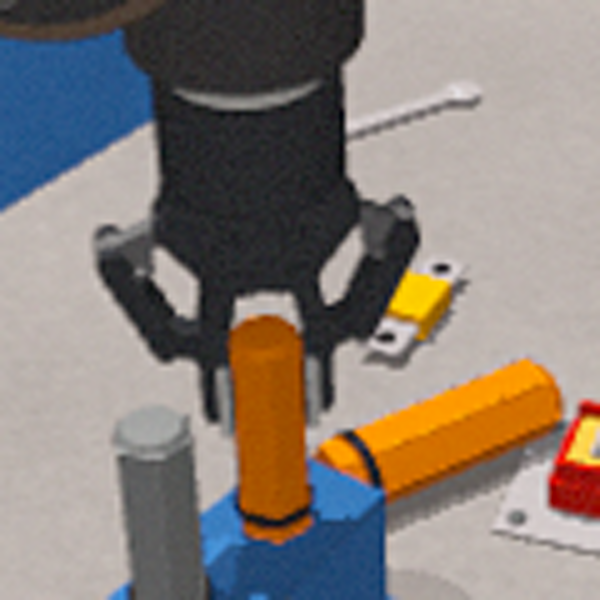

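Seated: contact at reported z 116.5, the same as at the original grasp, and handle and cap at the same pixels as before the lift. Releasing and withdrawing straight up.

Call:
{"name": "arm_command", "arguments": {
  "plan": [0,0,0,0,0,0,0,0,0,0,0,0,0,0,0,0,0,0,0,0,0,0,0,0],
  "fingers": 0.055
}}

```text
time: 31.52
position: [544.5, 108.6, 116.0]
ee_rot: [-119.0, 90.0, 17.5]
wrist_force: [0.4, 0.2, -0.8]
opening: 54.8
```

```bash
python3 -c "
from h import *
st();snap('side','s21');crop('s21',170,140,290,260,5,'c39')"
```

```text
t 31.52 p [544.5 108.6 116. ] x [ 0.  0. -1.] y [-0.688 -0.726 -0.   ] yaw_y -133.5 q [ 31.5  13.  -20.7   0.  -56.4  15.1] F [ 0.4  0.2 -0.8] T [-0.03 -0.02 -0.03] op 54.8
```

View pics/c39.png

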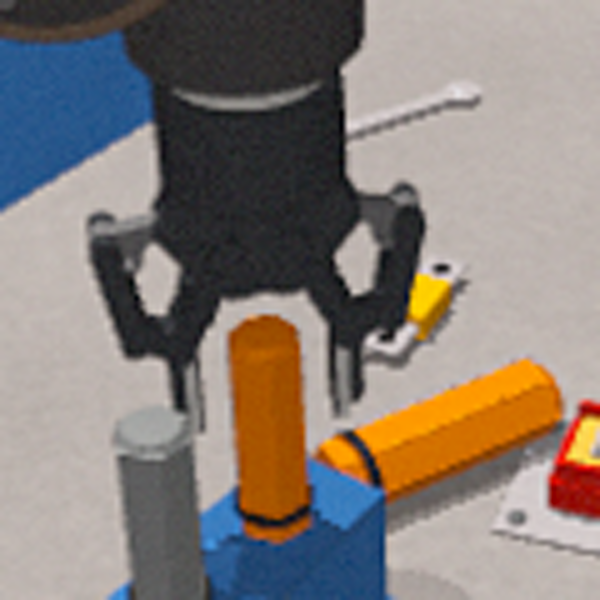

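Call:
{"name": "arm_command", "arguments": {
  "plan": [0,0,0.01,0,0,0,0,0,0.015,0,0,0,0,0,0.025,0,0,0,0,0,0.03,0,0,0,0,0,0.03,0,0,0,0,0,0.04,0,0,0,-0.02,0,0.03,0,0,0,0,0,0,0,0,0]
}}

```text
time: 32.58
position: [525.0, 108.9, 300.6]
ee_rot: [-110.5, 89.6, 26.0]
wrist_force: [0.3, 0.6, 0.1]
opening: 54.8
```

Call:
{"name": "arm_command", "arguments": {
  "plan": [-0.03,0,0,0,0,0,0,0,0,0,0,0]
}}

```text
time: 32.83
position: [493.3, 108.4, 296.9]
ee_rot: [-91.9, 89.9, 44.7]
wrist_force: [-0.0, -0.4, 1.0]
opening: 55.0
```

```bash
python3 -c "
from h import *
st();snap('side','s22');snap('wrist','w22');snap('top','t22');crop('s22',130,150,370,350,3,'c40')"
```

```text
t 32.83 p [493.3 108.4 296.9] x [ 0.001  0.001 -1.   ] y [-0.687 -0.726 -0.001] yaw_y -133.4 q [ 34.7   1.2 -10.2  -0.  -78.6  11.9] F [-0.  -0.4  1. ] T [ 0.01 -0.1  -0.01] op 55.0
```

View pics/c40.png

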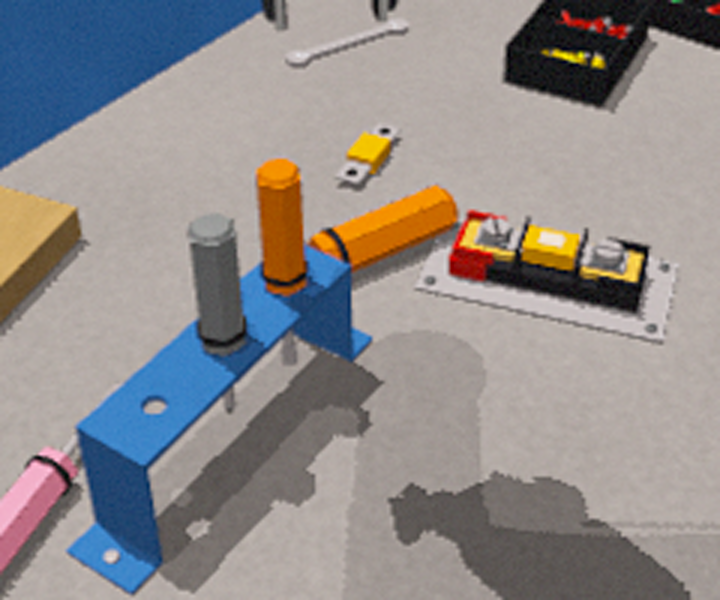

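View pics/w22.png

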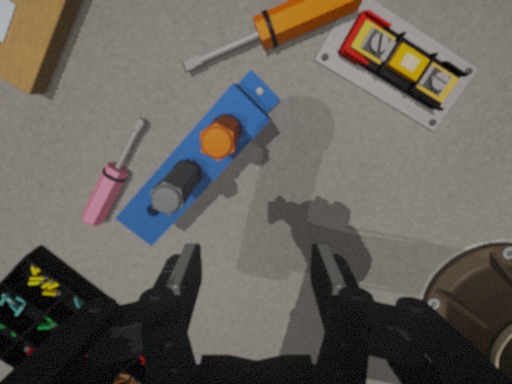

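The driver stands upright and fully down in hole0, grey is untouched, and the holder, tray and spare link are where they were. Handing in.

```bash
python3 -c "
from h import *
print(sign_off())"
```

```text
the job is handed in; nothing more can be done
None
```

The clamp screw is tight and the orange screwdriver is back in the hole it came from. I handed the job in at about 33 s of the 72 s allowed.

- **Screwdriver:** I took the smaller orange-handled driver from the end hole of the stand and left the pink and larger orange ones alone.
- **Finding the slot:** I rested the blade on the head with roughly 3–8 N, about 15° off the slot, and rotated clockwise until it dropped in. It bottomed about 4.5 mm down, which matches the slot depth.
- **Tightening:** The turning torque rose from about 0.07 to 0.195 N·m, above the 0.14 N·m tight mark, so I stopped there. I eased the driver back 6° in the slot play before lifting out. The slot went from about +16° to −49°, roughly 65° of turn, and was still at −49° once the blade was clear.
- **Return:** The driver stands upright and fully down. Contact came at the same height as the original grasp, and the handle sits at the same place in the side view. The gripper is open and touching nothing, and grey, the tray, the spare link and the holder look unmoved in the last pictures.

**What disagreed or went wrong:**
- **Fingertip height:** The real finger ends were about 41 mm above the reported TCP, so my first grip only pinched the domed cap. I saw this in the side view, opened, and gripped again lower.
- **Side force:** While turning, the blade carried about 4–5 N of sideways force from a small centring error, which I partly corrected.
- **Fallen decoys:** The pink and large orange drivers toppled in the first 1.8 s, before the arm came near them. They appeared to be balanced on their blades; I left them where they fell.

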